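Lock the carriage stop collar of a key-cutting machine onto its shaft flat

ROBOT

A 7-joint arm with a two-finger parallel gripper is mounted at the origin on the work surface. World frame = base frame: x ahead of the robot, y to its left, z up, the work surface at z = 0. Lengths are in mm, angles in rad, forces in N, time in s.
With the tool pointing down it reaches from about 400 to 875 mm from the base axis. Payload 4.4 kg.
Tool frame: the origin (TCP) lies between the finger pads; the fingertips stand ctrl.finger_overhang ahead of it and the grasp point (between the pads) lies 11 mm behind it (ctrl.finger_overhang is the distance from the TCP to the fingertips, in mm); z points along the fingers, y is the direction in which the jaws open and shut (so a half turn about z gives the same grasp; the last joint's range is limited). The gripper opens to 85 mm and grips with 20 to 120 N. Pads are 22 mm wide; open, the fingers measure 114 mm over their backs; the gripper's body (76 mm by 85 mm) begins 54 mm behind the grasp point. The pads swing forward as they close: fully open they stand 13 mm farther back than shut.
Start: joints at [-1.218, 0.628, 0.038, 1.517, -0.027, 0.996, -0.02], TCP at [264.311, 593.85, 239.313] pointing down, gripper open.
Joint ranges: [-3.06, 3.06], [-0.37, 2.12], [-1.25, 1.32], [0.18, 2.47], [-1.1, 4.24], [0.23, 1.98], [-2.94, 2.94]. Speed limits (rad/s): [2.57, 2.57, 3.14, 3.14, 3.14, 3.14, 3.14].

INTERFACE

Orientations are given as [roll, pitch, yaw] about the fixed x, y, z axes, in that order (R = Rz(yaw) Ry(pitch) Rx(roll)).
In Python, from cell import ctrl gives the robot as it stands. The module is installed in compiled form; this text tells all that it offers.
- The arm moves only by the tool step_arm, never from a script. Its argument "deltas" is a list that holds one entry, the list of rows, each a list of 7 numbers: the opening, from 0 (shut) to 1 (fully open), then the shift along the world's x, y, z in mm, then the turn, a rotation vector about the world's x, y, z in rad. In form: [[[grip, tx, ty, tz, rx, ry, rz], ...]]. A call has 1 to 10 rows; each row shifts and turns the commanded pose from where the row before left it; what a row does not reach is not made up. A row lasts 1/12 s, in which the tool goes at most 41.7 mm and 7.16 degrees, less where a joint would pass 70% of its speed; a pose out of reach is approached as far as the arm can. A call is refused whole if a number of a shift passes 41.7 or a number of a turn 0.125, either way. A call with a gripper value outside its range is refused whole. The fingers move at their own pace and stop on an object; the grip force is fixed at half the most. Time passes only in rows, so rows that do not move let the fingers close. It gives the time, the measured TCP pose, the force and the opening at its end, in the units of the state.
- ctrl.read_state(): the state, without advancing time (a new reading comes with each control period).
- ctrl.get_image(name): name is "side" or "top" or "wrist"; returns (picture, depth): 400x640x3 uint8, red, green, blue; 400x640 float32, mm along the optical axis (not along the pixel's ray), 0 where there is no reading.
- ctrl.camera_info(name): a dict with "intrinsics" (3x3 intrinsics, pixels), "rvec" (rotation vector, rad) and "tvec" (3), from world to camera coordinates, as OpenCV has them. Camera axes: x right, y down, z forward; pixel columns grow to the right and rows downward; lengths in mm; the calibration is good to about 2 mm. A picture is of the moment at which its call begins: read the wrist's pose just before it. camera_info takes no time and is no camera call; for the wrist camera it gives the pose at the moment of the call.
- ctrl.finish_job(): hands the job in, once; it reports no verdict.
The state is a dict: "clock": time; "qpos": joint angles; "qd": joint speeds; "tau": joint torques, N m; "eef_pos": TCP position; "tool_rot": TCP orientation; "force": force on the tool from outside, world axes, zero at the start; "torque": the same for the moment, N m; "width": finger opening in mm.
Only numpy, scipy, OpenCV 4.12 (cv2) and the standard library are available. Lean on these libraries where they do the work, as an engineer would, in place of code of your own. Each camera call takes 0.05 s, during which the arm holds its last target.

TASK

The stop collar on the key-cutting machine's carriage shaft has come loose. Slide it back gently until it touches the bearing beside it, turn it so that its brass thumb screw faces the flat milled along the shaft, and tighten the screw down onto that flat: firmly finger-tight, but not so hard that its soft plastic tip is crushed. Leave everything else on the bench where it is.

Things in the scene. Friction and masses are not known exactly. Their poses are not given: they have to be found in the camera images.
- collar: Dark steel stop collar, 40 mm diameter, 18 mm wide, on a level 20 mm shaft 95 mm above the bench. Origin: its centre on the shaft axis. y: along the shaft, away from the bearing. z: out along the thumb screw. Slides against 3 N of drag, turns about the shaft against 0.07 N m. Starts with its screw leaning 0.6 to 1.25 rad from upright towards the robot, 12 to 35 mm off the bearing.
- collar_face (a point): Centre of the collar's flat face that must meet the bearing (on the shaft axis, 9 mm from the collar's centre); axes as the collar's.
- bearing: Green bearing with a bronze bush that carries the shaft, 36 mm diameter; a fixed part of the machine. Its foot is 36 mm wide; the machine's base lies beyond it, away from the collar. Origin: on the bench straight below the centre of its outer face. The collar may be pressed against it with up to 20 N.
- bearing_face (a point): Centre of the bearing's outer face, on the shaft axis; y points along the shaft out towards the collar, z up. The collar is home when collar_face meets this point.
- shaft_end (a point): Centre of the shaft's free end, 115 mm out from the bearing face. y: along the shaft, outwards. z: straight out of the milled flat. The flat is 12.5 mm wide, 7.8 mm from the axis, runs the shaft's whole length (it shows beside the collar and at the end) and faces up within 0.3 rad. The shaft also carries the machine's carriage and stays still (8 N m to turn it).
- thumb_screw: The collar's thumb screw; z outwards along it. Tightens clockwise seen from its head, 6 mm a turn (0.95 mm a rad), against 0.1 N m. Its plastic tip is worn by an unknown amount and starts 2.7 to 6.4 mm above the flat: it meets the flat after 2.8 to 6.7 rad. From there each rad adds 43 N on the tip and about 0.1 N m. Finger-tight is 40 to 80 N on the tip; over 130 N crushes it.
- screw_head (a point): Centre of the screw's round knurled brass head, 22 mm diameter, 16 mm tall, its axis along the screw (z outwards). It starts 44.5 to 45.6 mm from the shaft axis and goes in with the screw, to between 38 and 41.5 mm when tight. Below it is a bare 10 mm shank down to the collar. A 30 N grip on the head slips at about 0.3 N m.
- machine: Green key-cutting machine fixed to the bench. Origin on the bench below the bearing face, y along the shaft towards the collar. Its base fills x -70 to 270 mm, y -330 to 0 mm. Cutter and motor stand at x over 100 mm, 190 mm high; the carriage, 140 mm high, starts 80 mm from the bearing face (y below -80 mm).
- spare_collar: Spare collar without a screw, a ring of 40 mm by 18 mm lying on the bench; origin under its centre. To be left alone.
- hex_key: L-shaped hex key lying on the bench, 90 by 28 mm, 6 mm thick. To be left alone.
- screwdriver: Screwdriver with an orange handle lying on the bench, 170 mm long. To be left alone.
- padlock: Small brass padlock lying flat, 75 by 40 by 22 mm. To be left alone.
- lock_cylinder: Brass door-lock cylinder lying on the bench, 65 mm long. To be left alone.
- lock_case: Grey mortise lock case with a brass front plate lying flat, 200 by 105 by 22 mm. To be left alone.
- spray_can: Blue spray can standing upright, 52 mm diameter, 170 mm tall. To be left alone.

How it is judged:
By the outcome, as a careful person would: the job done as asked, in the order asked, and still so for the second after the job is handed in, with the robot touching nothing.
It also fails if it takes over 72 s, if anything falls off the work surface, if the arm or the gripper's body presses on something with over 40 N, if the wrist force passes 120 N, or if a joint passes its speed limit or range.

## Working session

There is one attempt and no reset: what is moved stays moved. The work goes in short steps, Python scripts to look and compute and a tool call to move; the robot and the scene stay as the last step left them, time stands still between calls to the robot, and variables do not carry over. Pictures are saved under pics/ and viewed, and the job is handed in when it is done.

Besides the shell and the picture viewer there is one more tool, called as name([rows], argument=value, ...), one row to a line, values as JSON. step_arm: Moves the arm, as the interface text tells. Its arguments: {"type":"object","properties":{"deltas":{"type":"array"}},"required":["deltas"]}

```bash
mkdir -p pics; cat > h.py <<'E'
import numpy as np, cv2
from cell import ctrl
def cam(n):
    c=ctrl.camera_info(n); R=cv2.Rodrigues(np.array(c['rvec'],float))[0]
    return np.array(c['intrinsics'],float),R,np.array(c['tvec'],float).ravel()
def shot(n,name):
    K,R,t=cam(n); im,d=ctrl.get_image(n)
    cv2.imwrite(f'pics/{name}.png',im[:,:,::-1]); np.savez(f'pics/{name}.npz',im=im,d=d,K=K,R=R,t=t)
class S:
    def __init__(s,name):
        z=np.load(f'pics/{name}.npz'); s.im,s.d,s.K,s.R,s.t=[z[k] for k in('im','d','K','R','t')]
    def pt(s,u,v):
        dd=s.d[int(v),int(u)]; return s.R.T@(np.linalg.inv(s.K)@[u,v,1]*dd-s.t)
    def cloud(s):
        v,u=np.mgrid[0:400,0:640]; P=np.stack([u,v,np.ones_like(u)],-1)@np.linalg.inv(s.K).T*s.d[...,None]
        return (P-s.t)@s.R
    def proj(s,p):
        q=s.K@(s.R@np.array(p,float)+s.t); return q[:2]/q[2]
    def crop(s,u0,v0,u1,v1,k,name):
        cv2.imwrite(f'pics/{name}.png',cv2.resize(s.im[v0:v1,u0:u1,::-1],None,fx=k,fy=k,interpolation=cv2.INTER_CUBIC))
E
python3 - <<'E'
from h import *
for n in('side','top','wrist'): shot(n,n+'0'); 
print(ctrl.read_state(), ctrl.finger_overhang)
for n in('side','top','wrist'):
    K,R,t=cam(n); print(n,K[0,0],-R.T@t,R[2])
E
```

```text
{'clock': 0.15, 'qpos': array([-1.2177952 ,  0.62917003,  0.03844554,  1.51810286, -0.02701539,
        0.99627975, -0.01997278]), 'qd': array([-1.06853985e-03, -2.51534072e-03,  5.67011890e-04, -5.19440647e-03,
        2.80791289e-05,  1.25947962e-03,  4.30966779e-04]), 'tau': array([ 3.60035112e-03, -5.63795221e+01,  1.22789450e+00, -1.93648624e+01,
        1.10386487e-02,  7.44923920e-03,  5.29228117e-06]), 'eef_pos': array([264.11697188, 593.4383879 , 238.58802615]), 'tool_rot': array([-3.14015010e+00, -6.83049976e-06,  2.72281349e+00]), 'force': array([-0.13663658,  0.20373814,  1.26813515]), 'torque': array([ 0.01975589,  0.01530794, -0.02215707]), 'width': 85.22205890465509} 8.0
side 492.6420828719273 [-305.77186012  776.86593423 1083.30499808] [ 0.53286618 -0.54742409 -0.64527553]
top 494.31700201692894 [ 463.67314688  -44.8544324  1448.07851215] [ 0.05402041 -0.02202506 -0.9982969 ]
wrist 296.4273276069036 [199.29023047 623.42777646 372.67342605] [ 0.25368035 -0.11444766 -0.96049363]
```

View pics/side0.png

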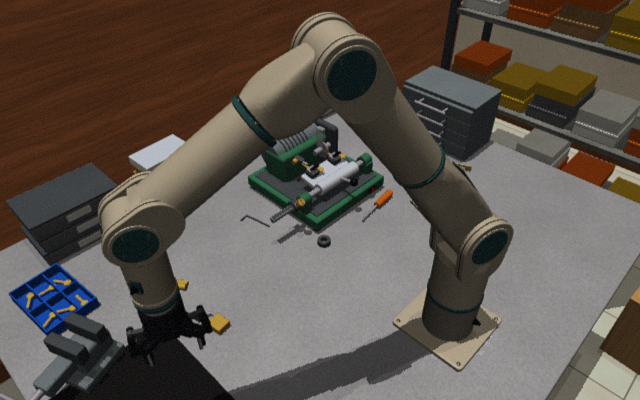

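View pics/top0.png

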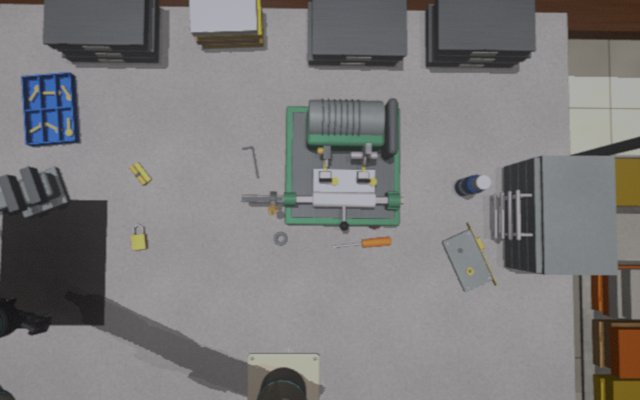

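View pics/wrist0.png

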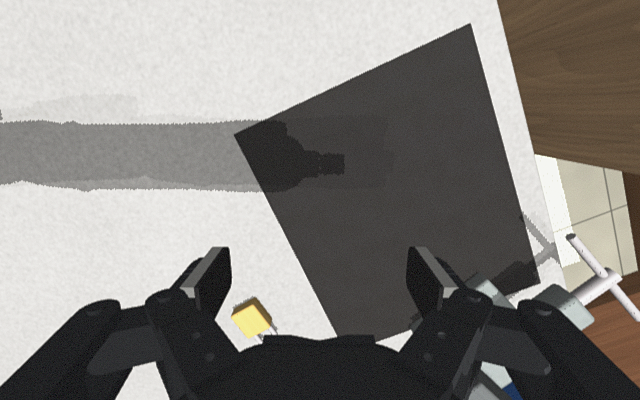

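```bash
python3 - <<'E'
from h import *
s=S('top0'); s.crop(230,180,310,240,10,'topc')
s=S('side0'); s.crop(260,170,340,230,10,'sidec')
E
```

```text
(no output)
```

View pics/topc.png

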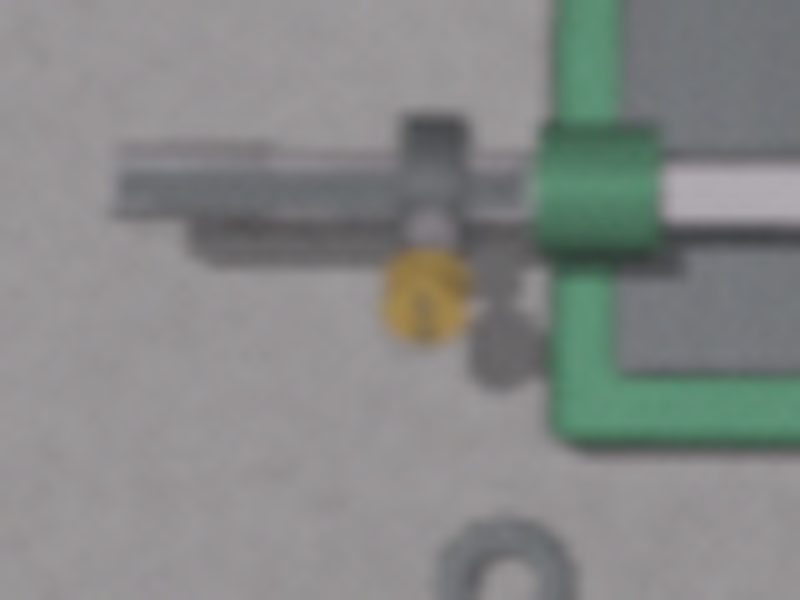

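View pics/sidec.png

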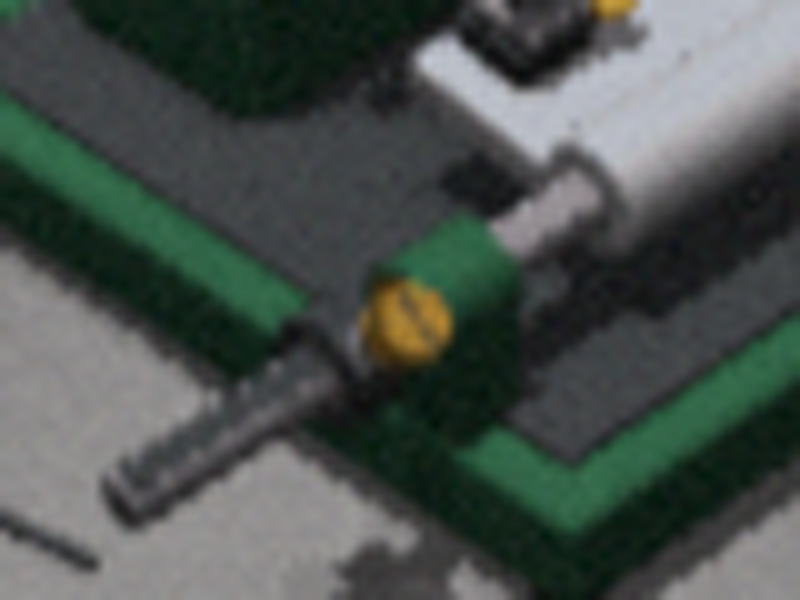

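```bash
python3 - <<'E'
from h import *
np.set_printoptions(precision=1,suppress=True)
s=S('top0')
for u,v in [(243,198.5),(250,198.5),(262,198.5),(281,198.5),(273,195),(272,210),(287,198),(294,198)]: print(u,v,s.pt(u,v))
P=s.cloud().reshape(-1,3); C=s.im.reshape(-1,3).astype(int)
m=(abs(P[:,0]-475)<120)&(abs(P[:,1]-80)<100)
yel=m&(C[:,0]-C[:,2]>70)
print(P[yel])
s=S('side0'); P=s.cloud().reshape(-1,3); C=s.im.reshape(-1,3).astype(int)
m=(abs(P[:,0]-475)<120)&(abs(P[:,1]-60)<60)&(P[:,2]<120)
yel=m&(C[:,0]-C[:,2]>70)
print(P[yel])
print(s.proj([475,100,0]),s.pt(270,218),s.pt(300,203))
E
```

```text
243 198.5 [540.4 110.9 100.5]
250 198.5 [540.5  91.8 101.5]
262 198.5 [540.9  59.4  98.9]
281 198.5 [541.2   7.5 101.4]
273 195 [549.6  28.6 115.9]
272 210 [508.3  29.4 140. ]
287 198 [542.1  -9.1 111.9]
294 198 [542.1 -28.1 114.2]
[[519.   32.3 138. ]
 [519.1  29.8 135.6]
 [519.1  27.2 135.6]
 [516.3  34.9 138.6]
 [516.4  32.4 136.8]
 [516.3  29.6 138.5]
 [516.5  27.1 135.3]
 [513.5  34.7 141.1]
 [513.6  32.1 140.5]
 [513.5  29.3 144.2]
 [513.7  26.9 139.3]
 [513.8  24.3 137.5]
 [511.   34.9 137.8]
 [511.2  27.1 134.2]
 [511.1  24.3 137.2]
 [508.4  37.6 136.4]
 [508.3  34.7 140.4]
 [508.4  26.9 138.6]
 [508.5  24.3 136.4]
 [505.8  37.6 134.9]
 [505.9  35.1 133.1]
 [505.9  27.1 133.5]
 [506.   24.6 131.2]
 [505.9  21.7 134.9]
 [503.3  35.3 129.8]
 [503.3  24.5 131.8]]
[]
[292.9 251.1] [553.  113.7  95.3] [500.8  38.6 138.1]
```

step_arm([
  [[1, 13, -30, 0, 0, 0, -0.058], [1, 13, -30, 0, 0, 0, -0.058], [1, 13, -30, 0, 0, 0, -0.058], [1, 13, -30, 0, 0, 0, -0.058], [1, 13, -30, 0, 0, 0, -0.058], [1, 13, -30, 0, 0, 0, -0.058], [1, 13, -30, 0, 0, 0, -0.058], [1, 13, -30, 0, 0, 0, -0.058], [1, 13, -30, 0, 0, 0, -0.058], [1, 13, -30, 0, 0, 0, -0.058]],
])

```text
clock: 0.98
eef_pos: [394.5, 292.3, 239.3]
tool_rot: [-3.141, -0.0, 2.14]
force: [0.7, -0.4, 0.3]
width: 85.2
```

step_arm([
  [[1, 13, -30, 0, 0, 0, -0.058], [1, 13, -30, 0, 0, 0, -0.058], [1, 13, -30, 0, 0, 0, -0.058], [1, 13, -30, 0, 0, 0, -0.058], [1, 13, -30, 0, 0, 0, -0.058], [1, 13, -30, 0, 0, 0, -0.058], [1, 13, -30, 0, 0, 0, -0.058], [1, 13, -30, 0, 0, 0, -0.058], [1, 13, -30, 0, 0, 0, -0.058], [1, 13, -30, 0, 0, 0, -0.058]],
])

```text
clock: 1.82
eef_pos: [524.6, -7.6, 239.2]
tool_rot: [-3.141, -0.0, 1.56]
force: [1.5, 0.7, -0.0]
width: 86.0
```

```bash
python3 - <<'E'
from h import *
shot('wrist','w1');s=ctrl.read_state();print(s)
E
```

```text
{'clock': 1.8667, 'qpos': array([-0.30256533,  0.4769488 ,  0.40203245,  1.86894389, -0.23590147,
        0.83793099,  0.19571679]), 'qd': array([-0.04205299, -0.0321234 , -0.00231636,  0.04233498,  0.03225314,
       -0.01944227, -0.02949943]), 'tau': array([-10.21657795, -42.88971663,  -4.39990774, -13.3318913 ,
        -1.62221041,   1.48253694,   0.04846875]), 'eef_pos': array([527.39452141, -15.7022468 , 239.88878755]), 'tool_rot': array([3.13707672, 0.00617934, 1.54929724]), 'force': array([ 3.41141412, -5.89623047,  1.69359644]), 'torque': array([-0.44636704, -0.15857547, -0.03206667]), 'width': 85.81010050606609}
```

View pics/w1.png

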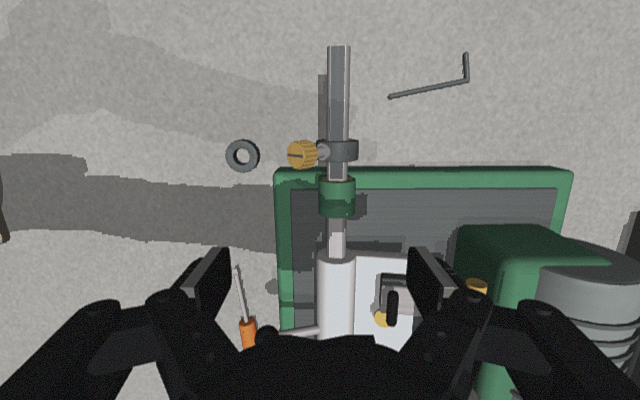

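```bash
python3 - <<'E'
from h import *
np.set_printoptions(precision=1,suppress=True)
s=S('w1'); s.crop(260,30,380,230,4,'w1c'); s.crop(270,120,370,195,8,'w1d')
print(-s.R.T@s.t)
for u,v in [(338,55),(338,100),(338,165),(303,155),(340,150),(337,200),(325,150)]: print(u,v,s.pt(u,v))
P=s.cloud()
for v in (60,80,100,120): print(v,np.c_[np.arange(326,352),P[v,326:352]].T.round(1)[[0,1,3]])
E
```

```text
[524.8  64.  373.3]
338 55 [541.7 109.7 102.4]
338 100 [542.   74.  102.6]
338 165 [542.4  17.1 102.6]
303 155 [512.3  31.6 138.7]
340 150 [543.3  32.3 114.6]
337 200 [541.1 -13.7 112.2]
325 150 [530.3  32.5 115. ]
60 [[326.  327.  328.  329.  330.  331.  332.  333.  334.  335.  336.  337.
  338.  339.  340.  341.  342.  343.  344.  345.  346.  347.  348.  349.
  350.  351. ]
 [534.3 532.7 533.5 534.4 535.1 536.  536.8 537.6 538.4 539.3 540.  540.9
  541.8 542.5 543.4 544.3 545.1 545.8 546.7 547.5 548.5 549.4 550.4 551.4
  562.1 563.2]
 [ -0.1  96.8  98.5  98.3 101.  100.5 101.8 101.5 102.7 101.9 103.2 102.7
  102.3 104.  103.3 101.7 102.2 103.9 103.2 104.2 101.8 101.8 100.1  98.6
   -0.5   0.1]]
80 [[326.  327.  328.  329.  330.  331.  332.  333.  334.  335.  336.  337.
  338.  339.  340.  341.  342.  343.  344.  345.  346.  347.  348.  349.
  350.  351. ]
 [534.3 532.7 533.4 534.3 535.1 536.  536.7 537.6 538.5 539.4 540.2 541.
  542.  542.7 543.6 544.4 545.3 546.  547.  547.8 548.8 549.8 550.7 551.7
  562.6 563.6]
 [ -0.7  97.2  99.6  99.4 101.9 100.8 103.2 102.8 102.3 101.9 102.6 
[... 379 characters left out ...]
548.1 549.  550.  551.  561.7
  563.  564.1]
 [  0.2  97.4  98.1 100.8 101.2 100.2 101.4 102.3 101.8 102.5 101.4 102.4
  102.6 103.3 102.2 104.7 102.3 104.  103.6 101.9 102.  100.4  98.9  -0.3
   -0.9  -0.4]]
120 [[326.  327.  328.  329.  330.  331.  332.  333.  334.  335.  336.  337.
  338.  339.  340.  341.  342.  343.  344.  345.  346.  347.  348.  349.
  350.  351. ]
 [534.1 532.6 533.4 534.3 535.2 536.  536.8 537.8 538.7 539.5 540.4 541.2
  542.2 543.  543.9 544.7 545.7 546.6 547.5 548.4 549.4 550.3 551.5 562.2
  563.5 564.5]
 [ -1.2  97.  100.  100.2 100.3 100.2 102.9 101.9 101.6 102.2 102.1 103.5
  101.2 102.9 103.  103.4 102.3 102.4 102.4 101.7 100.7  99.9  97.4  -0.7
   -1.3   0.1]]
```

View pics/w1d.png

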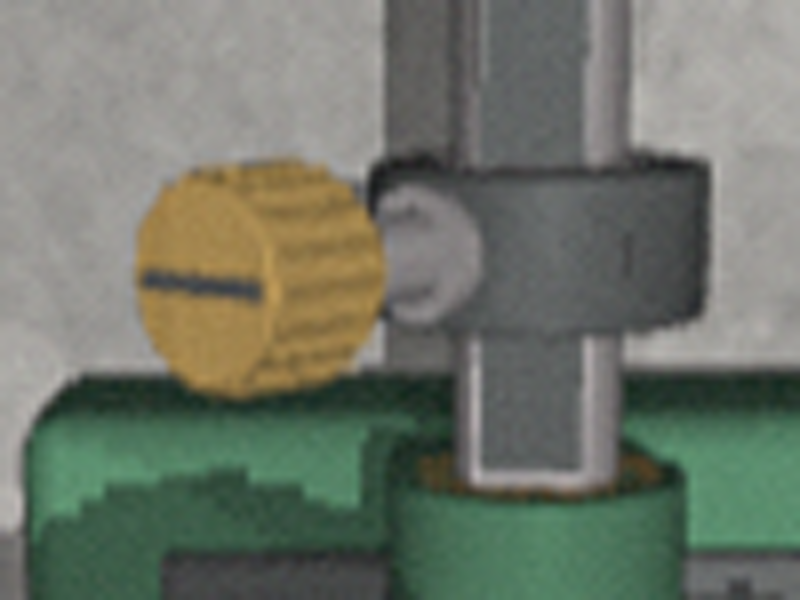

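View pics/w1c.png

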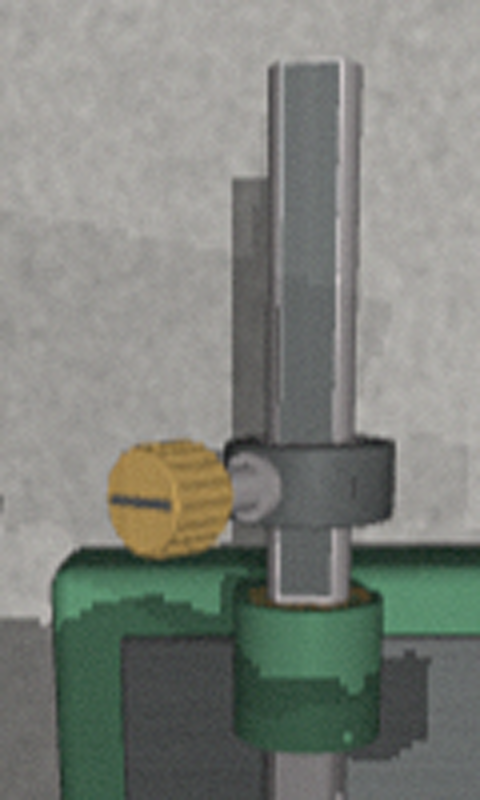

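```bash
python3 - <<'E'
from h import *
np.set_printoptions(precision=2,suppress=True)
s=S('w1');P=s.cloud()
# flat plane fit
Q=[]
for v in range(52,138):
    for u in range(333,341): Q.append(P[v,u])
for v in range(162,176):
    for u in range(333,341): Q.append(P[v,u])
Q=np.array(Q);A=np.c_[Q[:,0],Q[:,1],np.ones(len(Q))];c,_,_,_=np.linalg.lstsq(A,Q[:,2],rcond=None)
print('flat z=ax+by+c',c,'lean',-c[0], 'z at541,60',c@[541,60,1])
# edges by gray rows
g=cv2.cvtColor(s.im,cv2.COLOR_RGB2GRAY).astype(float)
L=[];
for v in (60,75,90,105,115,125,133): print(v,g[v,322:354].astype(int))
hp=[]
for u,v in [(295,155),(290,155),(300,155),(295,150),(295,162),(308,155),(314,152)]: print(u,v,s.pt(u,v))
m=(s.im[...,0].astype(int)-s.im[...,2]>60); m[:135]=0;m[175:]=0;m[:,:280]=0;m[:,325:]=0
Y=P[m]; print(len(Y),Y.mean(0))
from scipy.optimize import least_squares
# head fit: cylinder r=11,h=16 surface sdf; params x0(axis),y,lean,dist
def sd(p,Y=Y):
    x0,y,l,d=p; ax=np.array([-np.sin(l),0,np.cos(l)]); C=np.array([x0,y,95])+d*ax
    w=Y-C; h=w@ax; r=np.linalg.norm(w-np.outer(h,ax),axis=1)
    a=r-11;b=abs(h)-8
    return np.where((a<0)&(b<0),np.maximum(a,b),np.hypot(np.maximum(a,0),np.maximum(b,0)))
for x0 in(541,542):
  r=least_squares(lambda q:np.r_[sd([x0,q[0],q[1],q[2]])],[31,.7,45],loss='soft_l1');print(x0,r.x,r.cost/len(Y))
E
```

```text
flat z=ax+by+c [  -4.78   -0.04 2692.13] lean 4.782092624360092 z at541,60 102.69156749623744
60 [164 167 164 155 151  84  96 127 158 117 111 109 110 110 111 116 116 111
 111 113 110 112 140 185 147 136 124 105 143 172 171 166]
75 [108 106 107  94  90  77 103 128 156 115 109 107 106 115 113 117 112 114
 110 114 111 116 157 164 141 131 116 114 164 168 163 160]
90 [107  91  88  97  91  78 106 135 129 110 113 108 113 109 110 114 114 112
 108 115 111 118 181 146 136 128 113 125 170 176 168 166]
105 [ 91  91  88  91  86  79  98 134 120 105  97  98 100 101 105  99 101 104
  97 100 101 109 175 133 133 114 101 130 160 159 151 155]
115 [ 93  96  97 101  72  82  98  88 120 105  95 100 102 100 104 101  98 101
 105 104 101 125 162 137 120 110 103 157 157 152 150 151]
125 [ 94  93  93  90  77  85  96  91 120  99  99  99 101  99 104 101 105 104
 101 105  99 113 148 136 120 109 105 162 154 169 162 164]
133 [ 96  96  99 101  84  83 101 114  99  98 102  96 101 101 101 100  96 102
 102  96 103 141 145 129 122 102 122 179 179 173 170 165]
295 155 [505.61  30.98 133.49]
290 155 [501.24  30.56 130.15]
300 155 [509.95  31.59 138.24]
295 150 [505.76  35.03 133.78]
295 162 [505.44  25.33 133.77]
308 155 [516.27  31.45 137.75]
314 152 [520.98  33.08 132.34]
657 [511.56  31.62 133.49]
541 [30.98  0.76 43.91] 0.7436597336024696
542 [30.97  0.77 44.6 ] 0.7446558921359648
```

step_arm([
  [[1, 8, 3, -35, 0, 0, 0], [1, 8, 2, -33, 0, 0, 0], [1, 0, 0, 0, 0, 0, 0], [1, 0, 0, 0, 0, 0, 0]],
])

```text
clock: 2.2
eef_pos: [538.9, -1.0, 170.0]
tool_rot: [-3.137, 0.0, 1.563]
force: [-0.9, 1.2, 0.3]
width: 85.1
```

```bash
python3 - <<'E'
from h import *
np.set_printoptions(precision=2,suppress=True)
shot('wrist','w2');st=ctrl.read_state();print(st['eef_pos'],st['tool_rot'],st['clock'],st['qpos'])
s=S('w2'); print(-s.R.T@s.t,s.R)
s.crop(240,0,400,120,5,'w2a'); s.crop(240,90,400,210,5,'w2b')
E
```

```text
[539.96  -1.2  171.55] [-3.14  0.    1.56] 2.25 [-0.28  0.59  0.35  1.9  -0.29  0.7   0.23]
[539.49  70.67 304.05] [[ 1.   -0.01 -0.  ]
 [-0.01 -0.96  0.28]
 [-0.01 -0.28 -0.96]]
```

View pics/w2.png

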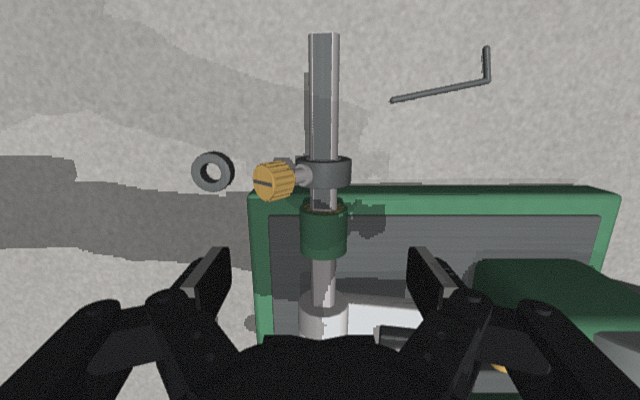

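View pics/w2b.png

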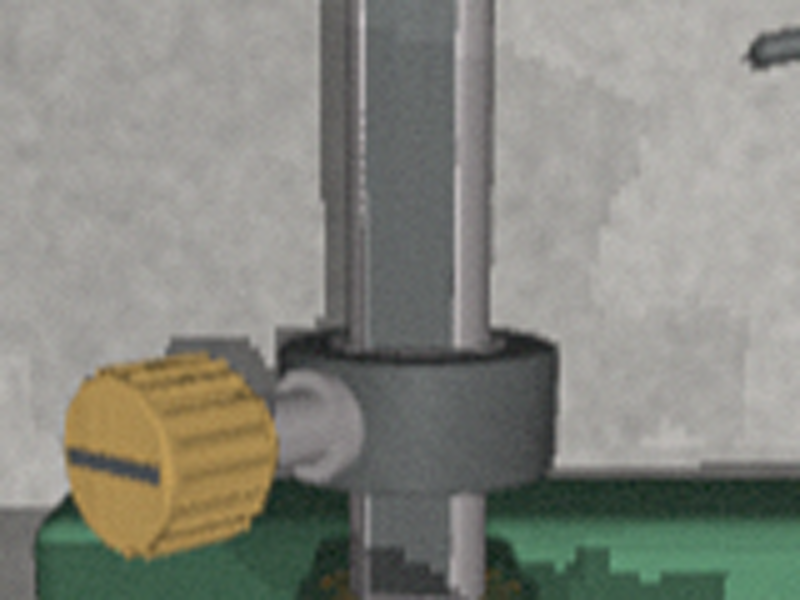

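```bash
python3 - <<'E'
from h import *
np.set_printoptions(precision=2,suppress=True,linewidth=200)
s=S('w2');g=cv2.cvtColor(s.im,cv2.COLOR_RGB2GRAY).astype(float);P=s.cloud()
from scipy.optimize import least_squares
rows=[50,65,80,95,110,125,140]
E=[]
for v in rows:
    r=g[v-4:v+5].mean(0); z=P[v-4:v+5,:,2]
    on=np.where((np.median(z,0)>80)&(np.arange(640)>295)&(np.arange(640)<350))[0]
    sl,sr=on[0]-.5,on[-1]+.5
    G=np.gradient(r); 
    def ext(a,b,sign):
        k=a+np.argmax(sign*G[a:b]); w=sign*G[k-1:k+2]; return k+(w[2]-w[0])/(2*(2*w[1]-w[0]-w[2])+1e-9)
    fl=ext(int(sl)+3,int(sl)+10,-1); fr=ext(int(sr)-13,int(sr)-3,1)
    E.append((v,sl,fl,fr,sr)); print(E[-1])
    # plane fit in depth: z vs x via u
    uu=np.arange(int(fl)+2,int(fr)-1); 
E=np.array(E)
def pred(p):
    x0,s_,a=p; out=[]
    C=-s.R.T@s.t
    for v,*e in E:
        res=[]
        # intersect row plane w/ shaft: find y s.t. point projects to row v (z~100)
        def px(fn):
            lo,hi=-20,150
            for _ in range(40):
                y=(lo+hi)/2; q=fn(y); uv=s.proj(q)
                if uv[1]>v: lo=y
                else: hi=y
            return uv[0]
        ax=lambda y:x0+s_*(y-60)
        cx,cz=C[0]-x0,C[2]-95; D=np.hypot(cx,cz); th=np.arctan2(cx,cz); b=np.arccos(10/D)
        for ang in (th-b,a-.675,a+.675,th+b):
            res.append(px(lambda y:np.array([ax(y)+10*np.sin(ang),y,95+10*np.cos(ang)])))
        out.append(res)
    return np.array(out)
f=lambda p:(pred(p)-E[:,1:]).ravel()
r=least_squares(f,[542,0,-.2]);print(r.x);print(f(r.x).reshape(-1,4))
# depth slope
Q=P[40:150,315:329]; 
sl=np.polyfit(Q[...,0].mean(0),Q[...,2].mean(0),1);print('slope lean',-np.arctan(sl[0]),Q[...,2].mean(0))
m=(s.im[...,0].astype(int)-s.im[...,2]>60); m[:150]=0;m[210:]=0;m[:,:245]=0;m[:,300:]=0
Y=P[m]
def sd(p):
    x0,y,l,d=p; ax=np.array([-np.sin(l),0,np.cos(l)]); C=np.array([x0,y,95])+d*ax
    w=Y-C; h=w@ax; rr=np.linalg.norm(w-np.outer(h,ax),axis=1);a=rr-11;b=abs(h)-8
    return np.where((a<0)&(b<0),np.maximum(a,b),np.hypot(np.maximum(a,0),np.maximum(b,0)))
q=least_squares(lambda q:sd([r.x[0]]+list(q)),[31,.7,45],loss='soft_l1');print('head',q.x)
# collar and bearing y
col=[322,330]; 
for u in (312,340): print(u,[(v,P[v,u].round(1)) for v in range(150,215,3)])
E
```

```text
(50, np.float64(308.5), np.float64(312.8206896551752), np.float64(330.965051258155), np.float64(339.5))
(65, np.float64(308.5), np.float64(312.9340175953085), np.float64(331.0423728813555), np.float64(338.5))
(80, np.float64(308.5), np.float64(312.96393762183266), np.float64(330.7241992882592), np.float64(338.5))
(95, np.float64(308.5), np.float64(312.984301412873), np.float64(330.65680880330547), np.float64(338.5))
(110, np.float64(308.5), np.float64(312.98678213309034), np.float64(330.29999999999603), np.float64(338.5))
(125, np.float64(308.5), np.float64(313.03551912568247), np.float64(330.1848203939726), np.float64(337.5))
(140, np.float64(308.5), np.float64(314.0327868852451), np.float64(330.1479007633575), np.float64(337.5))
[541.99   0.01  -0.17]
[[-0.28 -0.89  0.93 -0.06]
 [-0.17 -0.94  0.66  0.65]
 [-0.06 -0.91  0.78  0.35]
 [ 0.05 -0.87  0.66  0.06]
 [ 0.16 -0.81  0.82 -0.23]
 [ 0.26 -0.8   0.74  0.48]
 [ 0.37 -1.73  0.58  0.19]]
slope lean -0.23262180077647168 [101.58 103.62 101.9  101.87 102.2  102.14 102.39 104.33 102.59 104.57 106.5  102.93 102.95 103.14]
head [30.91  0
[... 948 characters left out ...]
59, array([553.2,  39.8, 101.9])), (162, array([552.7,  39.2, 110.8])), (165, array([552.6,  37.3, 111.7])), (168, array([552.8,  35. , 109.8])), (171, array([552.8,  33. , 110.1])), (174, array([552.7,  31.3, 111.6])), (177, array([552.8,  29. , 110.5])), (180, array([552.8,  27. , 110.5])), (183, array([552.9,  24.9, 110.3])), (186, array([552.8,  23.1, 111.6])), (189, array([558.3,   0.8,  32.8])), (192, array([557.7,   0.4,  42.4])), (195, array([557.3,  -0.6,  48.8])), (198, array([557. ,  -2.2,  52.9])), (201, array([556.3,  -1.8,  63.6])), (204, array([554.7,   2.8,  86.7])), (207, array([554.2,   3.1,  95.1])), (210, array([553.8,   2.8, 101.2])), (213, array([553.3,   3.1, 108.6]))]
```

step_arm([
  [[1, -9, 4.6, -1.1, 0, -0.11, 0], [1, -9, 4.6, -1.1, 0, -0.11, 0], [1, -9, 4.6, -1.1, 0, -0.11, 0], [1, -9, 4.6, -1.1, 0, -0.11, 0], [1, -9, 4.6, -1.1, 0, -0.11, 0], [1, -9, 4.6, -1.1, 0, -0.11, 0], [1, -9, 4.6, -1.1, 0, -0.11, 0], [1, 0, 0, 0, 0, 0, 0], [1, 0, 0, 0, 0, 0, 0]],
])

```text
clock: 3.0
eef_pos: [519.8, 38.0, 236.5]
tool_rot: [2.7, -0.031, 1.587]
force: [0.1, -0.8, 0.1]
width: 85.5
```

```bash
python3 - <<'E'
from h import *
st=ctrl.read_state();print(st['eef_pos'],st['tool_rot'],st['clock'],st['qpos'].round(2))
E
```

```text
[519.78073752  38.04599355 236.52113939] [ 2.69999204 -0.03088133  1.58728411] 3.0 [-0.6   0.36  0.61  2.28 -1.1   0.23  0.98]
```

```bash
cat >> h.py <<'E'
from scipy.spatial.transform import Rotation as Rt
def Rd(tilt,yaw):  # tilt forward (toward +x) >0, tool z down
    return Rt.from_euler('y',-tilt)*Rt.from_euler('z',yaw)*Rt.from_euler('x',np.pi)
def go(p,tilt,yaw,verb=True):
    st=ctrl.read_state(); R=Rt.from_euler('xyz',st['tool_rot'])
    rv=(Rd(tilt,yaw)*R.inv()).as_rotvec(); dp=np.array(p)-st['eef_pos']
    print('clock',st['clock'],'pos',st['eef_pos'].round(2),'rot',st['tool_rot'].round(3),'q',st['qpos'].round(2))
    print('dp',dp.round(2),'rv',rv.round(4),'F',st['force'].round(1),'T',st['torque'].round(2),'w',round(st['width'],1))
E
python3 - <<'E'
from h import *
go([510.6,31,165],0,1.57); go([510.6,31,165],0,np.pi)
E
```

```text
clock 3.0 pos [519.78  38.05 236.52] rot [ 2.7   -0.031  1.587] q [-0.6   0.36  0.61  2.28 -1.1   0.23  0.98]
dp [ -9.18  -7.05 -71.52] rv [-0.0338  0.4413 -0.0102] F [ 0.1 -0.8  0.1] T [-0.07  0.48 -0.04] w 85.5
clock 3.0 pos [519.78  38.05 236.52] rot [ 2.7   -0.031  1.587] q [-0.6   0.36  0.61  2.28 -1.1   0.23  0.98]
dp [ -9.18  -7.05 -71.52] rv [-0.3723  0.319   1.5334] F [ 0.1 -0.8  0.1] T [-0.07  0.48 -0.04] w 85.5
```

step_arm([
  [[1, -1, -1, -3, -0.0266, 0.0228, 0.1095], [1, -1, -1, -3, -0.0266, 0.0228, 0.1095], [1, -1, -1, -3, -0.0266, 0.0228, 0.1095], [1, -1, -1, -3, -0.0266, 0.0228, 0.1095], [1, -1, -1, -3, -0.0266, 0.0228, 0.1095], [1, -1, -1, -3, -0.0266, 0.0228, 0.1095], [1, -1, -1, -3, -0.0266, 0.0228, 0.1095], [1, -1, 0, -3, -0.0266, 0.0228, 0.1095], [1, -1, 0, -3, -0.0266, 0.0228, 0.1095], [1, 0, 0, -3, -0.0266, 0.0228, 0.1095]],
])

```text
clock: 3.83
eef_pos: [510.3, 27.8, 203.7]
tool_rot: [3.025, 0.069, 2.699]
force: [0.1, 0.2, 0.7]
width: 85.1
```

step_arm([
  [[1, 0, 0, -5, -0.0266, 0.0228, 0.1095], [1, 0, 0, -5, -0.0266, 0.0228, 0.1095], [1, 0, 0, -5, -0.0266, 0.0228, 0.1095], [1, 0, 0, -5, -0.0266, 0.0228, 0.1095], [1, 0, 0, 0, 0, 0, 0], [1, 0, 0, 0, 0, 0, 0]],
])

```text
clock: 4.33
eef_pos: [510.3, 28.6, 183.3]
tool_rot: [-3.137, 0.005, 3.136]
force: [-0.7, 0.0, 0.1]
width: 85.4
```

```bash
python3 - <<'E'
from h import *
go([510.6,31,165],0,np.pi)
shot('wrist','w3')
E
```

```text
clock 4.3333 pos [510.29  28.63 183.34] rot [-3.137  0.005  3.136] q [-0.42  0.55  0.45  1.97 -0.35  0.69  1.81]
dp [  0.31   2.37 -18.34] rv [0.0047 0.0049 0.0054] F [-0.7  0.   0.1] T [0.   0.02 0.04] w 85.4
```

View pics/w3.png

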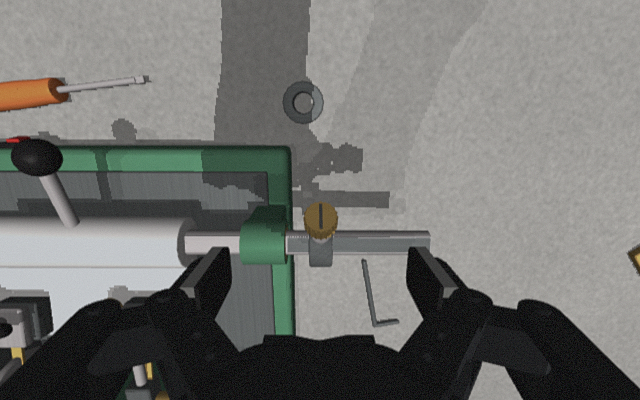

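step_arm([
  [[0.5, -1, 0.8, -6, 0.0047, 0.0049, 0.0054], [0.5, -1, 0.8, -12, 0, 0, 0], [0.5, -1, 0.8, -12, 0, 0, 0], [0.5, 0, 0, -12, 0, 0, 0], [0.5, 0, 0, -10, 0, 0, 0], [0.5, 0, 0, -5, 0, 0, 0], [0.5, 0, 0, 0, 0, 0, 0]],
])

```text
clock: 4.97
eef_pos: [506.2, 31.0, 125.4]
tool_rot: [-3.14, -0.002, -3.139]
force: [0.2, -0.5, 0.4]
width: 42.8
```

```bash
python3 - <<'E'
from h import *
go([507,31,125],0,np.pi)
shot('wrist','w4')
S('w4').crop(220,150,420,300,4,'w4c')
E
```

```text
clock 4.9667 pos [506.16  30.98 125.44] rot [-3.140e+00 -2.000e-03 -3.139e+00] q [-0.37  0.63  0.38  2.02 -0.42  0.56  1.88]
dp [ 0.84  0.02 -0.44] rv [ 0.0012 -0.0021 -0.0024] F [ 0.2 -0.5  0.4] T [ 0.   -0.03 -0.02] w 42.8
```

View pics/w4c.png

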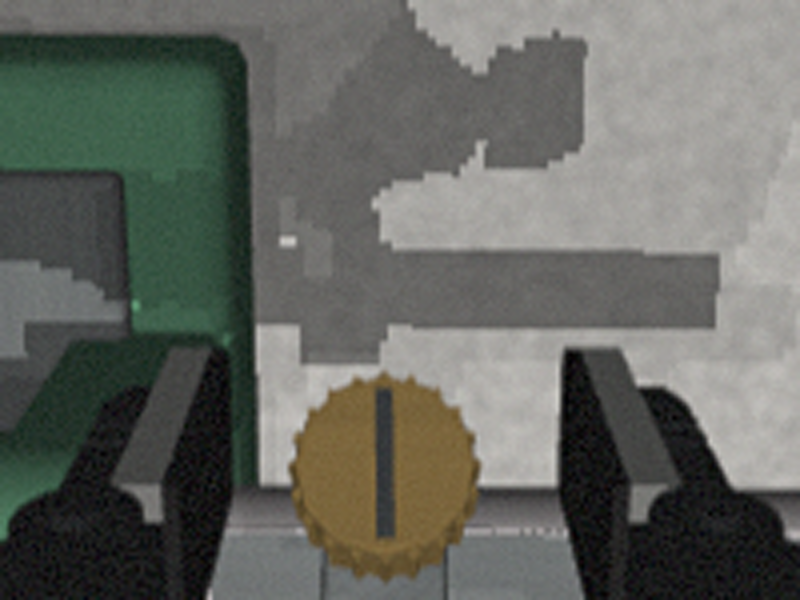

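step_arm([
  [[0.3, 0, -1, 0, 0, 0, 0], [0.1, 0, 0, 0, 0, 0, 0], [0, 0, 0, 0, 0, 0, 0], [0, 0, 0, 0, 0, 0, 0], [0, 0, 0, 0, 0, 0, 0], [0, 0, 0, 0, 0, 0, 0]],
])

```text
clock: 5.52
eef_pos: [507.0, 29.9, 126.8]
tool_rot: [-3.14, 0.0, -3.138]
force: [-1.9, -2.4, 5.8]
width: 19.7
```

```bash
python3 - <<'E'
from h import *
go([507,31,125],0,np.pi)
E
```

```text
clock 5.5167 pos [507.02  29.88 126.82] rot [-3.14   0.    -3.138] q [-0.37  0.63  0.38  2.02 -0.42  0.56  1.88]
dp [-0.02  1.12 -1.82] rv [ 0.0014  0.0003 -0.0032] F [-1.9 -2.4  5.8] T [-0.46  0.28  0.01] w 19.7
```

step_arm([
  [[0, 0, 0, 0, 0, 0, 0], [0, 0, 0, 0, 0, 0, 0]],
])

```text
clock: 5.68
eef_pos: [507.0, 29.9, 126.7]
tool_rot: [-3.14, 0.0, -3.138]
force: [-1.8, -2.9, 5.8]
width: 19.6
```

```bash
python3 - <<'E'
from h import *
go([507,31,125],0,np.pi)
shot('wrist','w5')
S('w5').crop(220,150,420,300,4,'w5c')
E
```

```text
clock 5.6833 pos [506.96  29.87 126.74] rot [-3.14   0.    -3.138] q [-0.37  0.63  0.38  2.02 -0.42  0.56  1.88]
dp [ 0.04  1.13 -1.74] rv [ 0.0014  0.0002 -0.0032] F [-1.8 -2.9  5.8] T [-0.43  0.26 -0.04] w 19.6
```

View pics/w5c.png

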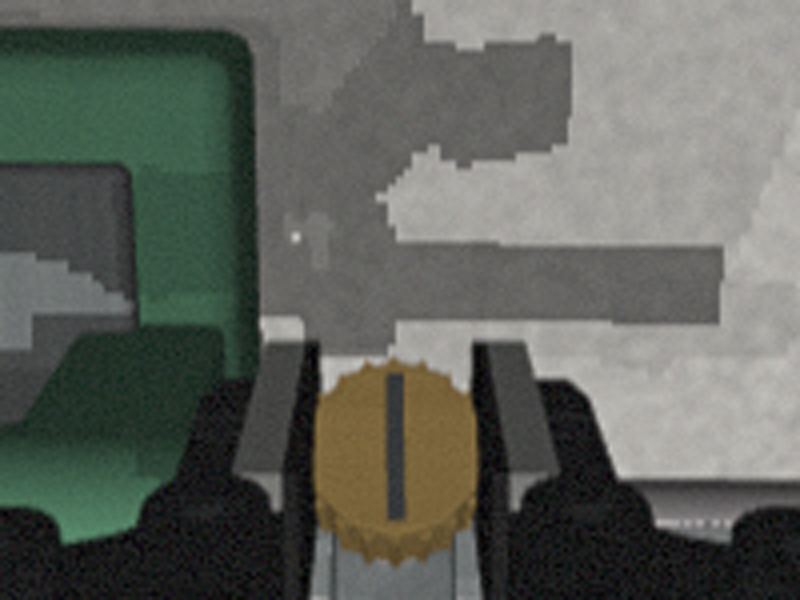

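step_arm([
  [[0, 0, -2, 0, 0, 0, 0], [0, 0, -2, 0, 0, 0, 0], [0, 0, -2, 0, 0, 0, 0], [0, 0, -2, 0, 0, 0, 0], [0, 0, -2, 0, 0, 0, 0], [0, 0, -2, 0, 0, 0, 0], [0, 0, -2, 0, 0, 0, 0]],
])

```text
clock: 6.32
eef_pos: [506.9, 18.3, 126.7]
tool_rot: [3.14, -0.0, -3.136]
force: [-1.5, 2.7, 5.3]
width: 19.4
```

step_arm([
  [[0, 0, -1, 0, 0, 0, 0], [0, 0, -0.5, 0, 0, 0, 0], [0, 0, 0, 0, 0, 0, 0]],
])

```text
clock: 6.57
eef_pos: [506.8, 16.5, 126.7]
tool_rot: [3.14, -0.0, -3.137]
force: [-2.4, 2.6, 5.3]
width: 19.4
```

```bash
python3 - <<'E'
from h import *
go([507,12,125],0,np.pi)
E
```

```text
clock 6.5667 pos [506.85  16.55 126.7 ] rot [ 3.14  -0.    -3.137] q [-0.34  0.63  0.37  2.02 -0.42  0.56  1.91]
dp [ 0.15 -4.55 -1.7 ] rv [-0.0012 -0.0005 -0.0049] F [-2.4  2.6  5.3] T [0.53 0.32 0.05] w 19.4
```

step_arm([
  [[0, 0, -0.5, 0, 0, 0, 0], [0, 0, -0.5, 0, 0, 0, 0], [0, 0, -0.5, 0, 0, 0, 0], [0, 0, -0.5, 0, 0, 0, 0]],
])

```text
clock: 6.9
eef_pos: [506.8, 14.8, 126.7]
tool_rot: [3.14, -0.001, -3.136]
force: [-1.9, 3.2, 5.9]
width: 19.4
```

step_arm([
  [[0, 0, -0.5, 0, 0, 0, 0], [0, 0, -0.5, 0, 0, 0, 0]],
])

```text
clock: 7.07
eef_pos: [506.8, 13.8, 126.7]
tool_rot: [3.14, -0.001, -3.136]
force: [-1.1, 2.5, 6.4]
width: 19.5
```

```bash
python3 - <<'E'
from h import *
shot('wrist','w6')
S('w6').crop(220,150,420,300,4,'w6c')
E
```

```text
(no output)
```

View pics/w6c.png

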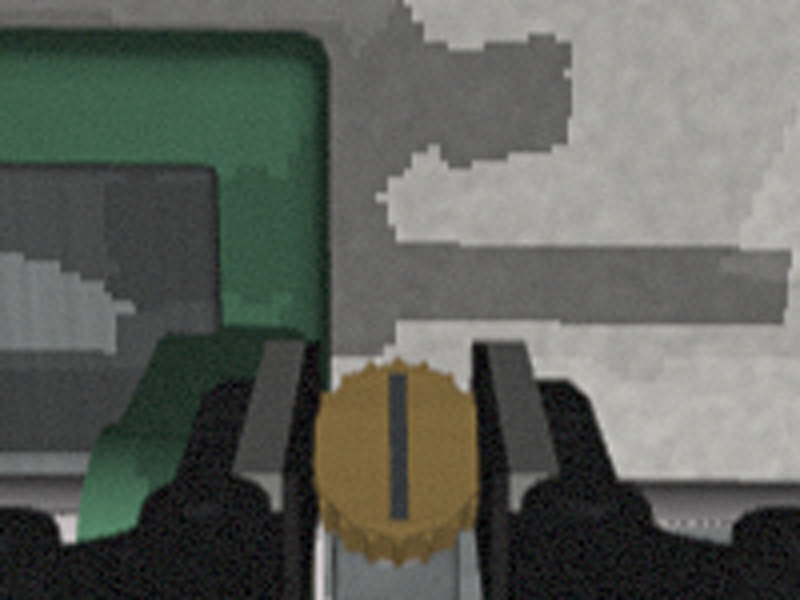

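step_arm([
  [[0, 0, -0.5, 0, 0, 0, 0], [0, 0, -0.5, 0, 0, 0, 0]],
])

```text
clock: 7.28
eef_pos: [506.8, 12.9, 126.7]
tool_rot: [3.14, -0.001, -3.136]
force: [-2.2, 3.3, 5.8]
width: 19.4
```

step_arm([
  [[0, 0, -0.5, 0, 0, 0, 0]],
])

```text
clock: 7.37
eef_pos: [506.8, 12.3, 126.7]
tool_rot: [3.14, -0.001, -3.136]
force: [-2.5, 3.0, 6.1]
width: 19.7
```

step_arm([
  [[0, 0, -0.5, 0, 0, 0, 0]],
])

```text
clock: 7.45
eef_pos: [506.8, 11.8, 126.7]
tool_rot: [3.14, -0.001, -3.136]
force: [-1.8, 2.9, 6.1]
width: 19.6
```

step_arm([
  [[0, 0, -0.4, 0, 0, 0, 0]],
])

```text
clock: 7.53
eef_pos: [506.8, 11.4, 126.7]
tool_rot: [3.14, -0.001, -3.136]
force: [-2.0, 2.7, 6.4]
width: 19.4
```

step_arm([
  [[0, 0, -0.4, 0, 0, 0, 0]],
])

```text
clock: 7.62
eef_pos: [506.8, 11.0, 126.7]
tool_rot: [3.14, -0.001, -3.136]
force: [-2.8, 2.5, 6.5]
width: 19.6
```

step_arm([
  [[0, 0, -0.4, 0, 0, 0, 0]],
])

```text
clock: 7.7
eef_pos: [506.8, 10.6, 126.7]
tool_rot: [3.14, -0.001, -3.136]
force: [-1.7, 2.3, 6.5]
width: 19.8
```

step_arm([
  [[0, 0, -0.4, 0, 0, 0, 0]],
])

```text
clock: 7.78
eef_pos: [506.8, 10.5, 126.7]
tool_rot: [3.14, -0.001, -3.136]
force: [-1.8, 4.6, 6.0]
width: 19.5
```

step_arm([
  [[0, 0, -0.4, 0, 0, 0, 0]],
])

```text
clock: 7.87
eef_pos: [506.8, 10.5, 126.7]
tool_rot: [3.139, -0.001, -3.136]
force: [-2.0, 6.2, 6.4]
width: 19.3
```

step_arm([
  [[0, 0, 0, 0, 0, 0, 0]],
])

```text
clock: 7.95
eef_pos: [506.8, 10.5, 126.7]
tool_rot: [3.139, -0.001, -3.136]
force: [-1.5, 4.5, 6.0]
width: 19.6
```

```bash
python3 - <<'E'
import numpy as np
r=np.hypot(34.7,31.7);p=np.arctan2(-34.7,31.7)+np.linspace(0,.584,9)
P=np.c_[r*np.sin(p),r*np.cos(p)];print(r,np.diff(P,axis=0).round(2))
E
```

```text
46.999787233560966 [[2.4  2.45]
 [2.58 2.26]
 [2.73 2.07]
 [2.88 1.87]
 [3.01 1.65]
 [3.12 1.43]
 [3.22 1.2 ]
 [3.29 0.96]]
```

step_arm([
  [[0, 2.4, 0, 2.45, 0, 0.073, 0], [0, 2.58, 0, 2.26, 0, 0.073, 0], [0, 2.73, 0, 2.07, 0, 0.073, 0], [0, 2.88, 0, 1.87, 0, 0.073, 0]],
])

```text
clock: 8.28
eef_pos: [517.3, 10.5, 135.6]
tool_rot: [3.138, -0.296, -3.135]
force: [-0.9, 4.1, 0.4]
width: 19.2
```

step_arm([
  [[0, 3.01, 0, 1.65, 0, 0.073, 0], [0, 3.12, 0, 1.43, 0, 0.073, 0], [0, 3.22, 0, 1.2, 0, 0.073, 0], [0, 3.29, 0, 0.96, 0, 0.073, 0], [0, 0, 0, 0, 0, 0, 0], [0, 0, 0, 0, 0, 0, 0]],
])

```text
clock: 8.78
eef_pos: [530.2, 10.4, 140.9]
tool_rot: [3.135, -0.587, -3.134]
force: [0.1, 4.3, 8.6]
width: 19.4
```

```bash
python3 - <<'E'
from h import *
go([530.3,10.5,140.6],-.59,np.pi)
shot('wrist','w7')
S('w7').crop(220,150,420,300,4,'w7c')
E
```

```text
clock 8.7833 pos [530.18  10.42 140.91] rot [ 3.135 -0.587 -3.134] q [-0.26  0.94  0.41  1.42 -0.28  1.44  1.79]
dp [ 0.12  0.08 -0.31] rv [-0.0055  0.0027 -0.0042] F [0.1 4.3 8.6] T [ 0.84  0.51 -0.51] w 19.4
```

View pics/w7c.png

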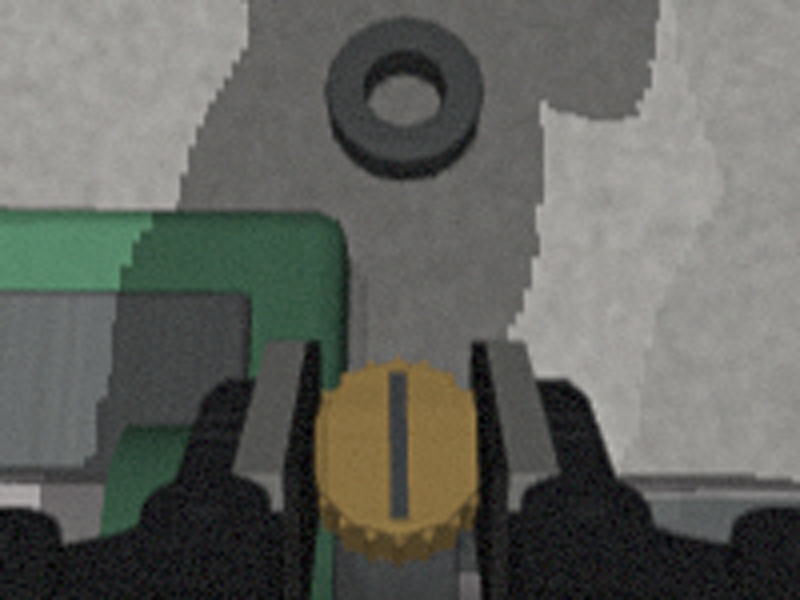

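step_arm([
  [[0.5, 0, 0, 0, 0, 0, 0], [0.5, 0, 0, 0, 0, 0, 0], [0.5, 0, 0, 0, 0, 0, 0], [0.5, 2.8, 0, 4.2, 0, 0, 0], [0.5, 5.5, 0, 8.3, 0, 0, 0], [0.5, 8.3, 0, 12.5, 0, 0, 0], [0.5, 8.3, 0, 12.5, 0, 0, 0], [0.5, 5.5, 0, 8.3, 0, 0, 0], [0.5, 0, 0, 0, 0, 0, 0]],
])

```text
clock: 9.58
eef_pos: [563.0, 7.3, 188.0]
tool_rot: [3.141, -0.579, -3.137]
force: [-0.3, -0.2, -0.5]
width: 42.6
```

```bash
python3 - <<'E'
from h import *
go([542,-21,178],0,1.57)
E
```

```text
clock 9.5833 pos [562.98   7.33 188.04] rot [ 3.141 -0.579 -3.137] q [-0.25  0.93  0.43  1.29 -0.27  1.58  1.77]
dp [-20.98 -28.33 -10.04] rv [-0.4535 -0.4542 -1.5275] F [-0.3 -0.2 -0.5] T [ 0.02 -0.59 -0.01] w 42.6
```

step_arm([
  [[0.5, -1.4, -1.9, -0.67, -0.0302, -0.0303, -0.1018], [0.5, -1.4, -1.9, -0.67, -0.0302, -0.0303, -0.1018], [0.5, -1.4, -1.9, -0.67, -0.0302, -0.0303, -0.1018], [0.5, -1.4, -1.9, -0.67, -0.0302, -0.0303, -0.1018], [0.5, -1.4, -1.9, -0.67, -0.0302, -0.0303, -0.1018], [0.5, -1.4, -1.9, -0.67, -0.0302, -0.0303, -0.1018], [0.5, -1.4, -1.9, -0.67, -0.0302, -0.0303, -0.1018], [0.5, -1.4, -1.9, -0.67, -0.0302, -0.0303, -0.1018], [0.5, -1.4, -1.9, -0.67, -0.0302, -0.0303, -0.1018], [0.5, -1.4, -1.9, -0.67, -0.0302, -0.0303, -0.1018]],
])

```text
clock: 10.42
eef_pos: [546.3, -11.8, 179.5]
tool_rot: [-3.035, -0.185, 2.065]
force: [0.3, -0.7, 0.6]
width: 43.0
```

step_arm([
  [[0.5, -1.4, -1.9, -0.67, -0.0302, -0.0303, -0.1018], [0.5, -1.4, -1.9, -0.67, -0.0302, -0.0303, -0.1018], [0.5, -1.4, -1.9, -0.67, -0.0302, -0.0303, -0.1018], [0.5, -1.4, -1.9, -0.67, -0.0302, -0.0303, -0.1018], [0.5, -1.4, -1.9, -0.67, -0.0302, -0.0303, -0.1018], [0.5, 0, 0, 0, 0, 0, 0], [0.5, 0, 0, 0, 0, 0, 0]],
])

```text
clock: 11.0
eef_pos: [539.2, -19.9, 175.9]
tool_rot: [-3.141, -0.006, 1.574]
force: [0.3, 0.6, 0.2]
width: 42.8
```

```bash
python3 - <<'E'
from h import *
go([542,-21,178],0,1.57)
shot('wrist','w8')
S('w8').crop(240,90,400,210,5,'w8c')
E
```

```text
clock 11.0 pos [539.17 -19.91 175.95] rot [-3.141 -0.006  1.574] q [-0.55  0.73  0.89  1.91 -0.75  0.88  0.73]
dp [ 2.83 -1.09  2.05] rv [-0.006  -0.0002 -0.0043] F [0.3 0.6 0.2] T [ 0.02 -0.02  0.07] w 42.8
```

View pics/w8c.png

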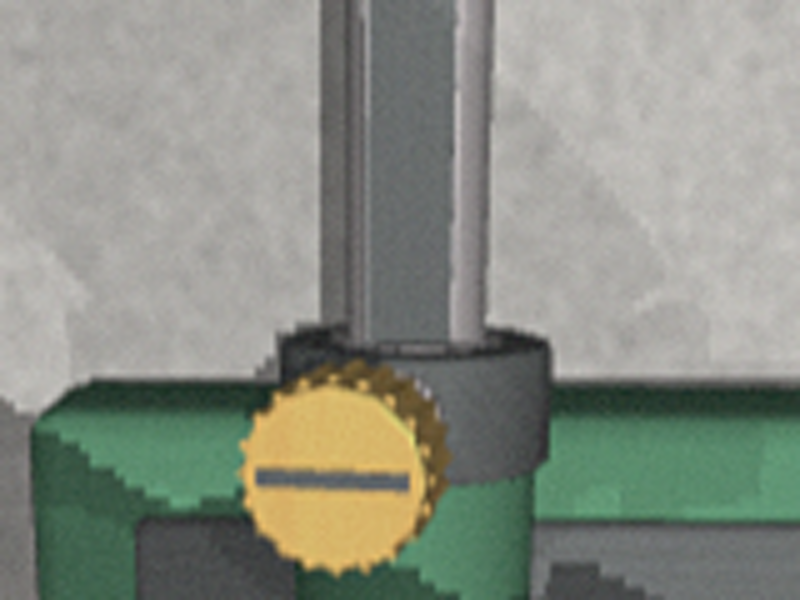

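View pics/w8.png

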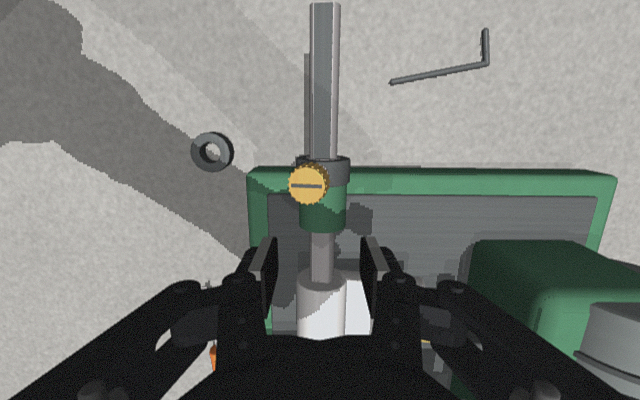

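```bash
cat >> h.py <<'E'
from scipy.optimize import least_squares
def analyse(name,hv,hu):
    s=S(name);g=cv2.cvtColor(s.im,cv2.COLOR_RGB2GRAY).astype(float);P=s.cloud();C=-s.R.T@s.t
    E=[]
    for v in range(20,150,10):
        r=g[v-4:v+5].mean(0); z=np.median(P[v-4:v+5,:,2],0)
        on=np.where((z>80)&(np.arange(640)>290)&(np.arange(640)<360))[0]; sl,sr=on[0]-.5,on[-1]+.5
        G=np.gradient(r)
        def ext(a,b,sign):
            k=a+np.argmax(sign*G[a:b]); w=sign*G[k-1:k+2]; return k+(w[2]-w[0])/(2*(2*w[1]-w[0]-w[2])+1e-9)
        E.append((v,sl,ext(int(sl)+3,int(sl)+10,-1),ext(int(sr)-13,int(sr)-3,1),sr))
    E=np.array(E)
    def pred(p):
        x0,k,a,da=p; out=[]
        cx,cz=C[0]-x0,C[2]-95; th=np.arctan2(cx,cz); b=np.arccos(10/np.hypot(cx,cz))
        for v,*e in E:
            row=[]
            for ang in (th-b,a-da,a+da,th+b):
                d=np.array([10*np.sin(ang),0,10*np.cos(ang)])
                A=lambda y:s.proj(np.array([x0+k*(y-60),y,95])+d)
                lo,hi=-30,170
                for _ in range(25):
                    y=(lo+hi)/2
                    if A(y)[1]>v: lo=y
                    else: hi=y
                row.append(A(y)[0])
            out.append(row)
        return np.array(out)
    f=lambda p:(pred(p)-E[:,1:]).ravel()
    r=least_squares(f,[542,0,-.2,.67],loss='soft_l1',f_scale=.5); print('axis x0,k,flat,half',r.x.round(3)); print('mean res',f(r.x).reshape(-1,4).mean(0).round(2))
    Q=P[20:140,314:330]; Q=Q[(abs(Q[...,2]-102.5)<3)]
    # radial: fit depth to plane param (normal lean a) by regress z on u
    ux=np.median(P[20:140,314:330,0],0);uz=np.median(P[20:140,314:330,2],0); print('depth slope lean',-np.arctan(np.polyfit(ux,uz,1)[0]))
    m=(s.im[...,0].astype(int)-s.im[...,2]>60); M=np.zeros_like(m);M[hv[0]:hv[1],hu[0]:hu[1]]=1;Y=P[m&M]
    def sd(p):
        y,l,d=p; x0=r.x[0]+r.x[1]*(y-60); ax=np.array([-np.sin(l),0,np.cos(l)]); c=np.array([x0,y,95])+d*ax
        w=Y-c; h=w@ax; rr=np.linalg.norm(w-np.outer(h,ax),axis=1);a=rr-11;b=abs(h)-8
        return np.where((a<0)&(b<0),np.maximum(a,b),np.hypot(np.maximum(a,0),np.maximum(b,0)))
    q=least_squares(sd,[Y[:,1].mean(),.2,45],loss='soft_l1');print('head y,lean,dist',q.x.round(3),len(Y))
    return s,r.x,C
E
python3 - <<'E'
from h import *
s,p,C=analyse('w8',(155,208),(285,335))
# ray for head top centre
for u,v in [(306.4,185.2)]:
    d=s.R.T@np.linalg.inv(s.K)@[u,v,1]
    for rr in (52.2,53,53.6):
        x0=p[0]+p[1]*(10-60)
        # (C+t d) in xz dist rr
        a=d[0]**2+d[2]**2;cx,cz=C[0]-x0,C[2]-95;b=d[0]*cx+d[2]*cz;c=cx*cx+cz*cz-rr*rr
        t=(-b-np.sqrt(b*b-a*c))/a; q=C+t*d; print(rr,q.round(1),'lean',np.arctan2(x0-q[0],q[2]-95))
E
```

```text
axis x0,k,flat,half [ 5.42168e+02  4.00000e-03 -1.48000e-01  5.93000e-01]
mean res [-0.2  -0.01  0.    0.29]
depth slope lean -0.15842642828309572
head y,lean,dist [11.78   0.206 44.489] 1023
52.2 [531.8  11.9 146.2] lean 0.19661272382125958
53 [531.8  12.1 147. ] lean 0.1929702667425327
53.6 [531.8  12.3 147.6] lean 0.19031177139726482
```

```bash
python3 - <<'E'
from h import *
analyse('w2',(150,210),(245,300))
def sl(name,rows,cols):
    s=S(name);P=s.cloud();z=np.median(P[rows[0]:rows[1],cols[0]:cols[1]],0);return -np.arctan(np.polyfit(z[:,0],z[:,2],1)[0])
for c in [(314,330),(315,329),(316,328)]: print(sl('w2',(40,150),c),sl('w8',(15,145),c))
for c in [(333,342),(332,343)]: print(sl('w1',(52,138),c))
E
```

```text
Traceback (most recent call last):
  File "h.py", line 35, in analyse
    on=np.where((z>80)&(np.arange(640)>290)&(np.arange(640)<360))[0]; sl,sr=on[0]-.5,on[-1]+.5
                                                                            ~~^^^
IndexError: index 0 is out of bounds for axis 0 with size 0
```

```bash
sed -i 's/range(20,150,10)/range(45,150,10)/' h.py; python3 - <<'E'
from h import *
analyse('w2',(150,210),(245,300))
def sl(name,rows,cols):
    s=S(name);P=s.cloud();z=np.median(P[rows[0]:rows[1],cols[0]:cols[1]],0);return -np.arctan(np.polyfit(z[:,0],z[:,2],1)[0])
for c in [(314,330),(315,329),(316,328)]: print(sl('w2',(40,150),c),sl('w8',(15,145),c))
for c in [(333,342),(332,343)]: print(sl('w1',(52,138),c))
E
```

```text
axis x0,k,flat,half [ 5.41916e+02  8.00000e-03 -1.38000e-01  6.01000e-01]
mean res [-0.   -0.05 -0.    0.01]
depth slope lean -0.17839619462853082
head y,lean,dist [30.909  0.769 44.468] 1258
-0.17863519374379808 -0.15983955983489545
-0.18340050118467108 -0.1636376920729549
-0.1749444828587724 -0.17175791823303835
-0.1532654794108833
-0.1556987557348774
```

```bash
python3 - <<'E'
from h import *
go([529.2,10.5,171],.165,1.57)
E
```

```text
clock 11.05 pos [539.81 -20.38 176.09] rot [ 3.141 -0.006  1.574] q [-0.55  0.73  0.89  1.91 -0.74  0.88  0.73]
dp [-10.61  30.88  -5.09] rv [-0.0055 -0.1644 -0.0046] F [-0.6 -0.4  0.1] T [-0.03 -0.07  0.09] w 42.4
```

step_arm([
  [[0.5, -3.5, 10.3, -1.2, -0.0018, -0.0548, -0.0015], [0.5, -3.5, 10.3, -1.7, -0.0018, -0.0548, -0.0015], [0.5, -3.5, 10.3, -1.7, -0.0018, -0.0548, -0.0015], [0.5, 0, 0, 0, 0, 0, 0], [0.5, 0, 0, 0, 0, 0, 0]],
])

```text
clock: 11.47
eef_pos: [529.2, 10.5, 171.7]
tool_rot: [2.977, -0.002, 1.569]
force: [1.5, 0.3, -0.0]
width: 42.9
```

```bash
python3 - <<'E'
from h import *
go([529.2,10.5,171],.165,1.57)
go([535.7,10.5,131.5],.165,1.57)
shot('wrist','w9')
S('w9').crop(220,150,420,300,4,'w9c')
E
```

```text
clock 11.4667 pos [529.17  10.55 171.65] rot [ 2.977e+00 -2.000e-03  1.569e+00] q [-0.63  0.64  0.84  2.09 -0.9   0.61  0.82]
dp [ 0.03 -0.05 -0.65] rv [-0.0014 -0.0003  0.0015] F [ 1.5  0.3 -0. ] T [-0.05  0.09  0.  ] w 42.9
clock 11.4667 pos [529.17  10.55 171.65] rot [ 2.977e+00 -2.000e-03  1.569e+00] q [-0.63  0.64  0.84  2.09 -0.9   0.61  0.82]
dp [  6.53  -0.05 -40.15] rv [-0.0014 -0.0003  0.0015] F [ 1.5  0.3 -0. ] T [-0.05  0.09  0.  ] w 42.9
```

View pics/w9c.png

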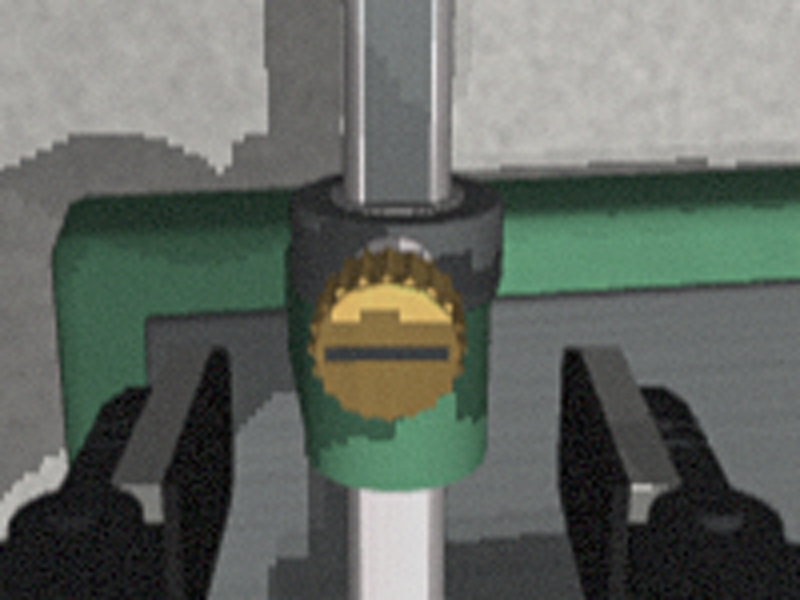

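step_arm([
  [[0.5, 1.1, 0, -6.7, 0, 0, 0], [0.5, 1.6, 0, -10, 0, 0, 0], [0.5, 1.6, 0, -10, 0, 0, 0], [0.5, 1.6, 0, -9, 0, 0, 0], [0.5, 0.7, 0, -4.3, 0, 0, 0], [0.5, 0, 0, 0, 0, 0, 0], [0.5, 0, 0, 0, 0, 0, 0]],
])

```text
clock: 12.1
eef_pos: [536.2, 9.4, 131.3]
tool_rot: [2.976, 0.0, 1.566]
force: [-0.4, 0.5, 0.1]
width: 42.6
```

```bash
python3 - <<'E'
from h import *
go([535.7,10.5,131.5],.165,1.57)
E
```

```text
clock 12.1 pos [536.18   9.44 131.25] rot [2.976 0.    1.566] q [-0.55  0.69  0.73  2.1  -1.    0.53  0.9 ]
dp [-0.48  1.06  0.25] rv [0.0004 0.0003 0.004 ] F [-0.4  0.5  0.1] T [ 0.02  0.18 -0.01] w 42.6
```

step_arm([
  [[0.35, -0.4, 1.1, 0.2, 0, 0, 0.004], [0.2, 0, 0, 0, 0, 0, 0], [0, 0, 0, 0, 0, 0, 0], [0, 0, 0, 0, 0, 0, 0], [0, 0, 0, 0, 0, 0, 0], [0, 0, 0, 0, 0, 0, 0]],
])

```text
clock: 12.6
eef_pos: [535.5, 11.3, 132.2]
tool_rot: [2.975, -0.0, 1.571]
force: [-2.1, -0.0, 5.9]
width: 19.7
```

```bash
python3 - <<'E'
from h import *
go([535.7,10.5,131.5],.165,1.57)
print(ctrl.read_state()['tau'].round(3))
shot('wrist','w10')
S('w10').crop(220,150,420,300,4,'w10c')
E
```

```text
clock 12.6 pos [535.52  11.26 132.16] rot [ 2.975 -0.     1.571] q [-0.56  0.69  0.73  2.1  -1.    0.53  0.9 ]
dp [ 0.18 -0.76 -0.66] rv [-0.0003  0.0013 -0.0006] F [-2.1 -0.   5.9] T [ 0.03  0.38 -0.01] w 19.7
[-5.0000e-03 -4.1570e+01  8.3970e+00 -1.0358e+01 -4.1300e-01 -6.3700e-01
 -7.0000e-03]
```

View pics/w10c.png

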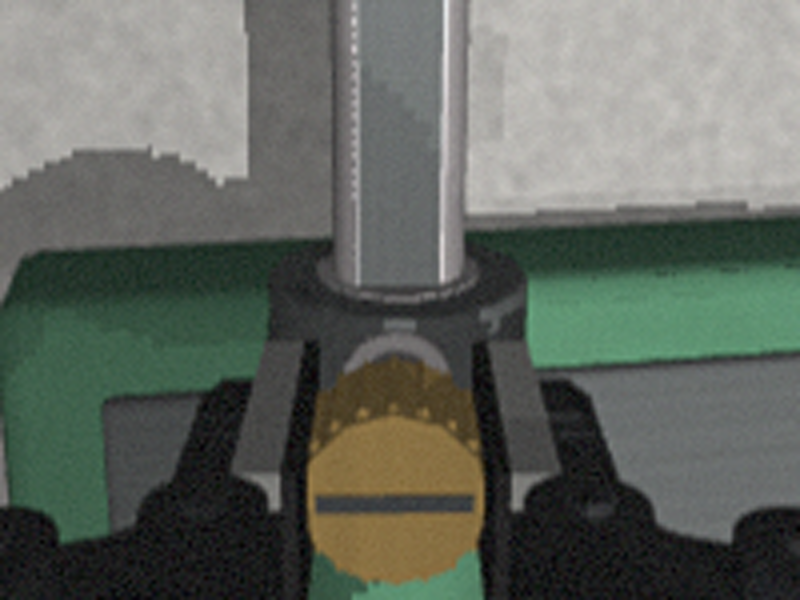

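step_arm([
  [[0.35, 0, 0, 0, 0, 0, 0], [0.35, 0, -0.7, -0.7, 0, 0, 0], [0.35, 0, 0, 0, 0, 0, 0], [0.35, 0, 0, 0, 0, 0, 0]],
])

```text
clock: 12.98
eef_pos: [535.2, 10.7, 130.7]
tool_rot: [2.976, -0.0, 1.571]
force: [-0.6, -0.6, 0.5]
width: 29.8
```

step_arm([
  [[0.2, 0, 0, 0, 0, 0, 0], [0, 0, 0, 0, 0, 0, 0], [0, 0, 0, 0, 0, 0, 0], [0, 0, 0, 0, 0, 0, 0], [0, 0, 0, 0, 0, 0, 0]],
])

```text
clock: 13.4
eef_pos: [535.5, 10.6, 131.1]
tool_rot: [2.976, -0.0, 1.571]
force: [0.2, -0.1, 4.0]
width: 19.8
```

```bash
python3 - <<'E'
from h import *
go([535.7,10.5,131.5],.165,1.57)
print(ctrl.read_state()['tau'].round(3))
d=Rd(.165,1.57).apply([0,0,1]);print(d, d*.12)
E
```

```text
clock 13.4 pos [535.51  10.62 131.08] rot [ 2.976 -0.     1.571] q [-0.55  0.69  0.73  2.1  -1.    0.53  0.91]
dp [ 0.19 -0.12  0.42] rv [-0.0002  0.0009 -0.0006] F [ 0.2 -0.1  4. ] T [ 0.04  0.04 -0.03] w 19.8
[ 1.9800e-01 -4.2569e+01  8.8880e+00 -9.8120e+00 -1.8500e-01 -4.5000e-01
 -2.0000e-03]
[ 0.16425233  0.         -0.98641836] [ 0.01971028  0.         -0.1183702 ]
```

step_arm([
  [[0, 0.019, 0, -0.113, 0.0197, 0, -0.1184], [0, 0.019, 0, -0.113, 0.0197, 0, -0.1184], [0, 0.019, 0, -0.113, 0.0197, 0, -0.1184], [0, 0.019, 0, -0.113, 0.0197, 0, -0.1184]],
])

```text
clock: 13.73
eef_pos: [535.6, 10.7, 130.6]
tool_rot: [2.995, -0.077, 1.091]
force: [0.7, -0.0, 3.8]
width: 20.0
```

```bash
cat >> h.py <<'E'
def tq():
    st=ctrl.read_state(); R=Rt.from_euler('xyz',st['tool_rot']); d=R.apply([0,0,1])
    x=R.apply([1,0,0]); print('t',round(st['clock'],2),'tau7',st['tau'][6].round(3),'T.d',(st['torque']@d).round(3),'F',st['force'].round(1),'pos',st['eef_pos'].round(2),'yaw',round(st['tool_rot'][2],3),'tilt',np.round(np.arctan2(d[0],-d[2]),3),np.round(d[1],3),'q',st['qpos'].round(2),'w',round(st['width'],1))
E
python3 -c "
from h import *
tq()"
```

```text
t 13.73 tau7 1.337 T.d -0.084 F [ 0.7 -0.   3.8] pos [535.59  10.65 130.65] yaw 1.091 tilt 0.166 -0.0 q [-0.59  0.71  0.79  2.1  -1.06  0.57  0.48] w 20.0
```

step_arm([
  [[0, 0.019, 0, -0.113, 0.0197, 0, -0.1184], [0, 0.019, 0, -0.113, 0.0197, 0, -0.1184], [0, 0.019, 0, -0.113, 0.0197, 0, -0.1184], [0, 0.019, 0, -0.113, 0.0197, 0, -0.1184], [0, 0.019, 0, -0.113, 0.0197, 0, -0.1184], [0, 0.019, 0, -0.113, 0.0197, 0, -0.1184], [0, 0.019, 0, -0.113, 0.0197, 0, -0.1184], [0, 0.019, 0, -0.113, 0.0197, 0, -0.1184]],
])

```text
clock: 14.4
eef_pos: [535.7, 10.8, 129.7]
tool_rot: [3.121, -0.164, 0.126]
force: [-0.1, 1.1, 2.9]
width: 20.0
```

```bash
python3 -c "
from h import *
tq()"
```

```text
t 14.4 tau7 1.394 T.d -0.081 F [-0.1  1.1  2.9] pos [535.71  10.82 129.72] yaw 0.126 tilt 0.166 -0.0 q [-0.6   0.73  0.82  2.1  -1.09  0.59 -0.46] w 20.0
```

step_arm([
  [[0, 0.019, 0, -0.113, 0.0197, 0, -0.1184], [0, 0.019, 0, -0.113, 0.0197, 0, -0.1184], [0, 0.019, 0, -0.113, 0.0197, 0, -0.1184], [0, 0.019, 0, -0.113, 0.0197, 0, -0.1184], [0, 0.019, 0, -0.113, 0.0197, 0, -0.1184], [0, 0.019, 0, -0.113, 0.0197, 0, -0.1184], [0, 0.019, 0, -0.113, 0.0197, 0, -0.1184], [0, 0.019, 0, -0.113, 0.0197, 0, -0.1184]],
])

```text
clock: 15.07
eef_pos: [536.4, 10.8, 128.9]
tool_rot: [-3.018, -0.111, -0.842]
force: [2.6, 1.3, 2.5]
width: 20.0
```

```bash
python3 -c "
from h import *
tq()"
```

```text
t 15.07 tau7 1.402 T.d -0.077 F [2.6 1.3 2.5] pos [536.43  10.78 128.94] yaw -0.842 tilt 0.166 -0.0 q [-0.6   0.73  0.82  2.1  -1.09  0.59 -1.42] w 20.0
```

step_arm([
  [[0, 0.019, 0, -0.113, 0.0197, 0, -0.1184], [0, 0.019, 0, -0.113, 0.0197, 0, -0.1184], [0, 0.019, 0, -0.113, 0.0197, 0, -0.1184], [0, 0.019, 0, -0.113, 0.0197, 0, -0.1184]],
])

```text
clock: 15.4
eef_pos: [536.6, 10.7, 128.5]
tool_rot: [-2.981, -0.042, -1.319]
force: [1.6, 0.0, 2.7]
width: 19.8
```

```bash
python3 -c "
from h import *
tq()"
```

```text
t 15.4 tau7 1.404 T.d -0.136 F [1.6 0.  2.7] pos [536.63  10.68 128.52] yaw -1.319 tilt 0.166 -0.0 q [-0.6   0.73  0.82  2.1  -1.09  0.59 -1.9 ] w 19.8
```

step_arm([
  [[0, 0.019, 0, -0.113, 0.0197, 0, -0.1184], [0, 0.019, 0, -0.113, 0.0197, 0, -0.1184]],
])

```text
clock: 15.57
eef_pos: [536.7, 10.6, 128.3]
tool_rot: [-2.976, -0.003, -1.556]
force: [2.0, -0.1, 1.6]
width: 19.9
```

```bash
python3 -c "
from h import *
tq()"
```

```text
t 15.57 tau7 1.404 T.d -0.137 F [ 2.  -0.1  1.6] pos [536.68  10.65 128.28] yaw -1.556 tilt 0.166 -0.0 q [-0.6   0.73  0.82  2.1  -1.09  0.59 -2.13] w 19.9
```

step_arm([
  [[0, 0.019, 0, -0.113, 0.0197, 0, -0.1184], [0, 0.019, 0, -0.113, 0.0197, 0, -0.1184]],
])

```text
clock: 15.73
eef_pos: [536.7, 10.6, 128.1]
tool_rot: [-2.98, 0.036, -1.793]
force: [1.3, 0.8, 2.0]
width: 19.9
```

```bash
python3 -c "
from h import *
tq()"
```

```text
t 15.73 tau7 1.404 T.d -0.116 F [1.3 0.8 2. ] pos [536.71  10.59 128.06] yaw -1.793 tilt 0.166 -0.0 q [-0.6   0.73  0.82  2.1  -1.09  0.59 -2.37] w 19.9
```

step_arm([
  [[0, 0.019, 0, -0.113, 0.0197, 0, -0.1184], [0, 0.019, 0, -0.113, 0.0197, 0, -0.1184]],
])

```text
clock: 15.9
eef_pos: [536.7, 10.5, 127.8]
tool_rot: [-2.993, 0.074, -2.03]
force: [2.3, 1.1, 1.8]
width: 19.9
```

```bash
python3 -c "
from h import *
tq()"
```

```text
t 15.9 tau7 1.405 T.d -0.086 F [2.3 1.1 1.8] pos [536.73  10.53 127.81] yaw -2.03 tilt 0.166 -0.0 q [-0.6   0.73  0.82  2.1  -1.09  0.59 -2.61] w 19.9
```

step_arm([
  [[0, 0.019, 0, -0.113, 0.0197, 0, -0.1184], [0, 0.019, 0, -0.113, 0.0197, 0, -0.1184]],
])

```text
clock: 16.07
eef_pos: [536.8, 10.5, 127.6]
tool_rot: [-3.015, 0.107, -2.269]
force: [1.0, 1.1, 2.5]
width: 19.7
```

```bash
python3 -c "
from h import *
tq()
shot('wrist','w11'); S('w11').crop(220,150,420,300,4,'w11c')"
```

```text
t 16.07 tau7 1.406 T.d -0.038 F [1.  1.1 2.5] pos [536.76  10.52 127.61] yaw -2.269 tilt 0.166 -0.0 q [-0.6   0.73  0.82  2.1  -1.09  0.59 -2.85] w 19.7
```

View pics/w11c.png

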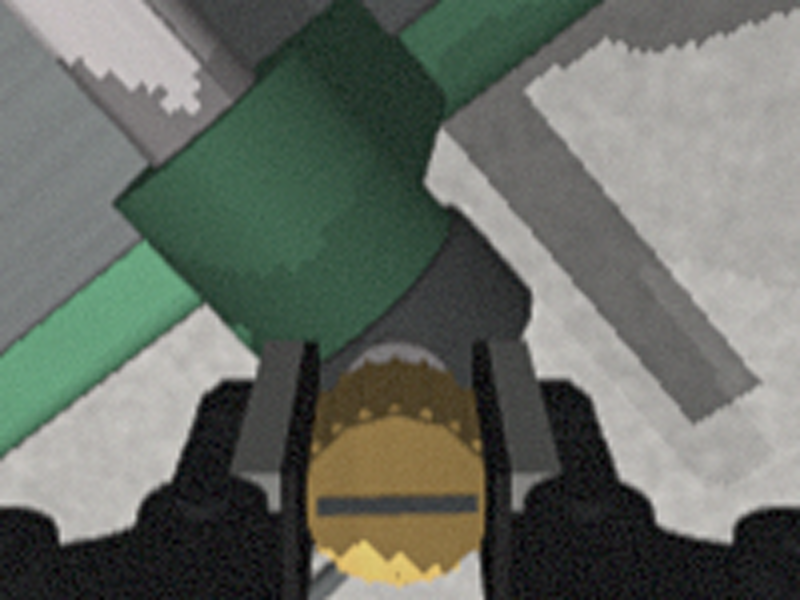

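step_arm([
  [[0.4, 0, 0, 0, 0, 0, 0], [0.4, 0, 0, 0, 0, 0, 0], [0.4, -0.5, 0, 3, 0, 0, 0], [0.4, -0.5, 0, 3, -0.0197, 0, 0.1184], [0.4, 0, 0, 0, -0.0197, 0, 0.1184], [0.4, 0, 0, 0, -0.0197, 0, 0.1184], [0.4, 0, 0, 0, -0.0197, 0, 0.1184], [0.4, 0, 0, 0, -0.0197, 0, 0.1184], [0.4, 0, 0, 0, -0.0197, 0, 0.1184], [0.4, 0, 0, 0, -0.0197, 0, 0.1184]],
])

```text
clock: 16.95
eef_pos: [534.5, 10.6, 133.3]
tool_rot: [-2.98, -0.025, -1.424]
force: [-0.2, 0.2, -1.6]
width: 34.0
```

step_arm([
  [[0.4, 0, 0, 0, -0.0197, 0, 0.1184], [0.4, 0, 0, 0, -0.0197, 0, 0.1184], [0.4, 0, 0, 0, -0.0197, 0, 0.1184], [0.4, 0, 0, 0, -0.0197, 0, 0.1184], [0.4, 0, 0, 0, -0.0197, 0, 0.1184], [0.4, 0, 0, 0, -0.0197, 0, 0.1184], [0.4, 0, 0, 0, -0.0197, 0, 0.1184], [0.4, 0, 0, 0, -0.0197, 0, 0.1184], [0.4, 0, 0, 0, -0.0197, 0, 0.1184], [0.4, 0, 0, 0, -0.0197, 0, 0.1184]],
])

```text
clock: 17.78
eef_pos: [534.4, 10.3, 133.3]
tool_rot: [-3.106, -0.16, -0.225]
force: [-0.1, 0.5, -0.1]
width: 34.3
```

step_arm([
  [[0.4, 0, 0, 0, -0.0197, 0, 0.1184], [0.4, 0, 0, 0, -0.0197, 0, 0.1184], [0.4, 0, 0, 0, -0.0197, 0, 0.1184], [0.4, 0, 0, 0, -0.0197, 0, 0.1184], [0.4, 0, 0, 0, -0.0197, 0, 0.1184], [0.4, 0, 0, 0, -0.0197, 0, 0.1184], [0.4, 0, 0, 0, -0.0197, 0, 0.1184], [0.4, 0, 0, 0, -0.0197, 0, 0.1184], [0.4, 0, 0, 0, -0.0197, 0, 0.1184], [0.4, 0, 0, 0, -0.0197, 0, 0.1184]],
])

```text
clock: 18.62
eef_pos: [534.4, 10.2, 133.2]
tool_rot: [3.004, -0.091, 0.984]
force: [-0.8, -0.3, 0.2]
width: 34.1
```

step_arm([
  [[0.4, 0, 0, 0, -0.0197, 0, 0.1184], [0.4, 0, 0, 0, -0.0197, 0, 0.1184], [0.4, 0, 0, 0, -0.0197, 0, 0.1184], [0.4, 0, 0, 0, -0.0197, 0, 0.1184], [0.4, 0, 0, 0, -0.0197, 0, 0.1184], [0.4, 0, 0, 0, -0.0197, 0, 0.1184], [0.4, 0, 0, 0, -0.0197, 0, 0.1184], [0.4, 0, 0, 0, -0.0197, 0, 0.1184], [0.4, 0, 0, 0, -0.0197, 0, 0.1184], [0.4, 0, 0, 0, -0.0197, 0, 0.1184]],
])

```text
clock: 19.45
eef_pos: [534.4, 10.0, 133.1]
tool_rot: [3.007, 0.094, 2.172]
force: [-0.2, 0.0, 0.2]
width: 34.1
```

```bash
python3 -c "
from h import *
tq()
shot('wrist','w12'); S('w12').crop(220,150,420,300,4,'w12c')"
```

```text
t 19.45 tau7 -0.982 T.d 0.013 F [-0.2  0.   0.2] pos [534.42  10.01 133.15] yaw 2.172 tilt 0.164 -0.001 q [ 0.09  0.57 -0.25  2.09  0.45  0.36  0.09] w 34.1
```

View pics/w12c.png

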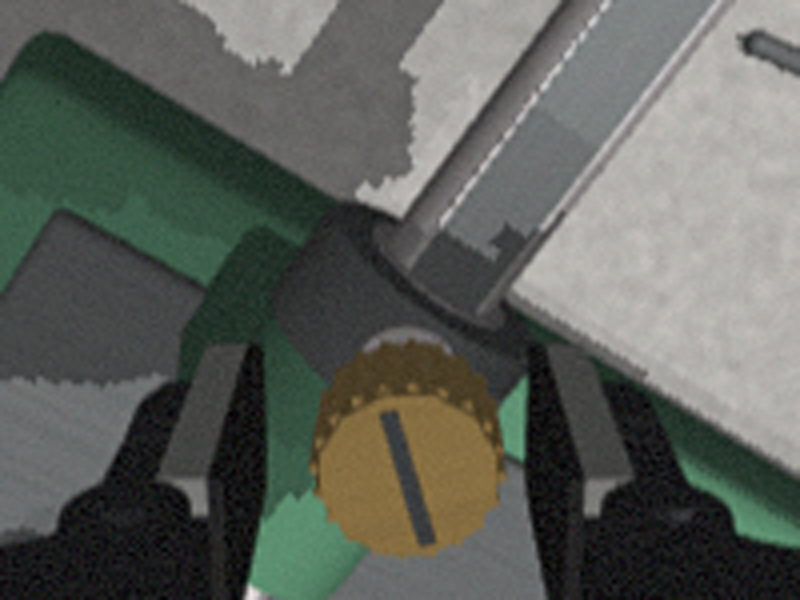

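step_arm([
  [[0.4, 0.1, 0, 0, -0.0197, 0, 0.1184], [0.4, 0.1, 0, 0, -0.0197, 0, 0.1184], [0.4, 0.1, 0, 0, -0.0197, 0, 0.1184], [0.4, 0.1, 0, 0, -0.0197, 0, 0.1184], [0.4, 0.1, 0, 0, -0.0197, 0, 0.1184], [0.4, 0.1, 0, 0, -0.0197, 0, 0.1184], [0.4, 0.1, 0, 0, -0.0197, 0, 0.1184], [0.4, 0.1, 0, 0, -0.0197, 0, 0.1184], [0.4, 0.1, 0.2, 0, -0.0197, 0, 0.1184], [0.4, 0.1, 0.2, 0, -0.0197, 0, 0.1184]],
])

```text
clock: 20.33
eef_pos: [535.5, 10.4, 133.1]
tool_rot: [-3.103, 0.159, -2.905]
force: [-0.4, 0.6, 0.4]
width: 34.4
```

step_arm([
  [[0.4, 0, 0, 0, -0.0197, 0, 0.1184], [0.4, 0, 0, 0, -0.0197, 0, 0.1184], [0.4, 0, 0, 0, -0.0197, 0, 0.1184], [0.4, 0, 0, 0, -0.0197, 0, 0.1184], [0.4, 0.4, 0, -2.4, -0.0197, 0, 0.1184], [0.4, 0.5, 0, -3, -0.0197, 0, 0.1184], [0.4, 0, 0, 0, 0, 0, 0], [0.4, 0, 0, 0, 0, 0, 0]],
])

```text
clock: 21.0
eef_pos: [536.3, 10.6, 127.5]
tool_rot: [-3.009, 0.095, -2.19]
force: [-0.5, -0.2, -0.3]
width: 34.3
```

```bash
python3 -c "
from h import *
tq()
shot('wrist','w13'); S('w13').crop(220,150,420,300,4,'w13c')"
```

```text
t 21.0 tau7 0.169 T.d 0.016 F [-0.5 -0.2 -0.3] pos [536.3   10.6  127.46] yaw -2.19 tilt 0.163 -0.0 q [ 0.41  0.68 -0.74  2.08  0.98  0.58  1.5 ] w 34.3
```

View pics/w13c.png

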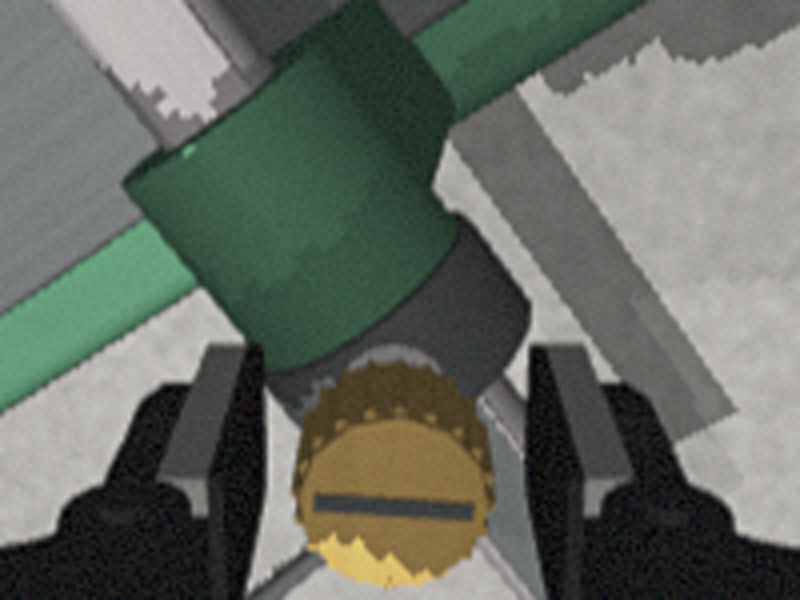

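step_arm([
  [[0.2, -0.2, -0.1, 1, 0, 0, 0], [0, 0, 0, 0, 0, 0, 0], [0, 0, 0, 0, 0, 0, 0], [0, 0, 0, 0, 0, 0, 0], [0, 0, 0, 0, 0, 0, 0], [0, 0, 0, 0, 0, 0, 0]],
])

```text
clock: 21.55
eef_pos: [536.5, 10.8, 129.2]
tool_rot: [-3.007, 0.095, -2.186]
force: [-2.6, -1.2, 5.6]
width: 19.9
```

```bash
cat >> h.py <<'E'
def avg(n=6):
    L=[]
    for i in range(n):
        st=ctrl.read_state(); R=Rt.from_euler('xyz',st['tool_rot']); L.append(st['torque']@R.apply([0,0,1])); ctrl.get_image('wrist')
    print('avg T.d',np.mean(L).round(3),np.std(L).round(3)); tq()
E
python3 -c "
from h import *
avg()"
```

```text
avg T.d 0.054 0.024
t 21.85 tau7 0.054 T.d 0.051 F [-2.  -0.8  5.6] pos [536.51  10.8  129.16] yaw -2.186 tilt 0.164 -0.0 q [ 0.42  0.68 -0.75  2.07  0.97  0.58  1.5 ] w 19.9
```

step_arm([
  [[0, 0.019, 0, -0.113, 0.0197, 0, -0.1184], [0, 0.019, 0, -0.113, 0.0197, 0, -0.1184], [0, 0.019, 0, -0.113, 0.0197, 0, -0.1184], [0, 0.019, 0, -0.113, 0.0197, 0, -0.1184]],
])

```text
clock: 22.18
eef_pos: [536.6, 10.7, 128.7]
tool_rot: [-3.067, 0.147, -2.672]
force: [-2.5, -0.3, 4.8]
width: 19.8
```

```bash
python3 -c "
from h import *
avg()"
```

```text
avg T.d 0.07 0.085
t 22.48 tau7 0.104 T.d 0.101 F [-2.5 -1.1  6.6] pos [536.63  10.8  128.69] yaw -2.663 tilt 0.165 -0.0 q [ 0.34  0.65 -0.63  2.08  0.88  0.51  1.11] w 19.9
```

step_arm([
  [[0, 0.019, 0, -0.113, 0.0197, 0, -0.1184], [0, 0.019, 0, -0.113, 0.0197, 0, -0.1184]],
])

```text
clock: 22.65
eef_pos: [536.7, 10.8, 128.5]
tool_rot: [-3.104, 0.161, -2.911]
force: [-3.1, -1.6, 5.7]
width: 20.0
```

```bash
python3 -c "
from h import *
tq()"
```

```text
t 22.65 tau7 1.173 T.d -0.081 F [-3.1 -1.6  5.7] pos [536.7   10.79 128.48] yaw -2.911 tilt 0.165 0.0 q [ 0.3   0.63 -0.57  2.08  0.83  0.48  0.92] w 20.0
```

step_arm([
  [[0, 0.019, 0, -0.113, 0.0197, 0, -0.1184]],
])

```text
clock: 22.73
eef_pos: [536.7, 10.8, 128.4]
tool_rot: [-3.124, 0.164, -3.033]
force: [-2.8, -0.1, 6.5]
width: 19.7
```

```bash
python3 -c "
from h import *
tq()"
```

```text
t 22.73 tau7 1.054 T.d -0.07 F [-2.8 -0.1  6.5] pos [536.73  10.8  128.35] yaw -3.033 tilt 0.165 0.0 q [ 0.28  0.63 -0.54  2.08  0.8   0.46  0.82] w 19.7
```

step_arm([
  [[0, 0.019, 0, -0.113, 0.0197, 0, -0.1184]],
])

```text
clock: 22.82
eef_pos: [536.7, 10.8, 128.3]
tool_rot: [3.139, 0.165, 3.129]
force: [-2.5, -0.6, 6.4]
width: 20.2
```

```bash
python3 -c "
from h import *
tq()"
```

```text
t 22.82 tau7 1.028 T.d -0.067 F [-2.5 -0.6  6.4] pos [536.73  10.76 128.25] yaw 3.129 tilt 0.165 0.0 q [ 0.26  0.62 -0.5   2.08  0.77  0.45  0.73] w 20.2
```

step_arm([
  [[0, 0.019, 0, -0.113, 0.0197, 0, -0.1184]],
])

```text
clock: 22.9
eef_pos: [536.8, 10.8, 128.1]
tool_rot: [3.119, 0.163, 3.007]
force: [-2.2, -0.3, 6.0]
width: 20.2
```

```bash
python3 -c "
from h import *
tq()"
```

```text
t 22.9 tau7 1.006 T.d -0.117 F [-2.2 -0.3  6. ] pos [536.75  10.81 128.14] yaw 3.007 tilt 0.165 0.0 q [ 0.24  0.61 -0.47  2.08  0.74  0.43  0.64] w 20.2
```

step_arm([
  [[0, 0.019, 0, -0.113, 0.0197, 0, -0.1184], [0, 0.019, 0, -0.113, 0.0197, 0, -0.1184]],
])

```text
clock: 23.07
eef_pos: [536.8, 10.8, 127.9]
tool_rot: [3.081, 0.154, 2.764]
force: [-3.2, -0.8, 6.0]
width: 19.7
```

```bash
python3 -c "
from h import *
tq()"
```

```text
t 23.07 tau7 0.967 T.d -0.09 F [-3.2 -0.8  6. ] pos [536.79  10.78 127.92] yaw 2.764 tilt 0.165 0.0 q [ 0.2   0.6  -0.41  2.08  0.67  0.41  0.47] w 19.7
```

step_arm([
  [[0, 0.019, 0, -0.113, 0.0197, 0, -0.1184]],
])

```text
clock: 23.15
eef_pos: [536.8, 10.8, 127.8]
tool_rot: [3.063, 0.145, 2.643]
force: [-2.2, -1.2, 6.8]
width: 20.0
```

```bash
python3 -c "
from h import *
tq()"
```

```text
t 23.15 tau7 0.948 T.d -0.147 F [-2.2 -1.2  6.8] pos [536.81  10.78 127.8 ] yaw 2.643 tilt 0.165 0.0 q [ 0.18  0.6  -0.38  2.08  0.63  0.39  0.39] w 20.0
```

step_arm([
  [[0, 0.019, 0, -0.113, 0.0197, 0, -0.1184]],
])

```text
clock: 23.23
eef_pos: [536.8, 10.8, 127.7]
tool_rot: [3.046, 0.135, 2.523]
force: [-2.9, -1.0, 5.9]
width: 19.7
```

```bash
python3 -c "
from h import *
tq()"
```

```text
t 23.23 tau7 0.93 T.d -0.1 F [-2.9 -1.   5.9] pos [536.84  10.79 127.69] yaw 2.523 tilt 0.165 0.0 q [ 0.16  0.6  -0.34  2.08  0.59  0.38  0.3 ] w 19.7
```

step_arm([
  [[0, 0.019, 0, -0.113, 0.0197, 0, -0.1184]],
])

```text
clock: 23.32
eef_pos: [536.8, 10.7, 127.6]
tool_rot: [3.03, 0.122, 2.402]
force: [-1.8, -0.8, 7.0]
width: 20.2
```

```bash
python3 -c "
from h import *
tq()"
```

```text
t 23.32 tau7 0.912 T.d -0.116 F [-1.8 -0.8  7. ] pos [536.83  10.75 127.57] yaw 2.402 tilt 0.165 0.0 q [ 0.14  0.59 -0.31  2.08  0.55  0.37  0.22] w 20.2
```

step_arm([
  [[0, 0.019, 0, -0.113, 0.0197, 0, -0.1184]],
])

```text
clock: 23.4
eef_pos: [536.9, 10.8, 127.5]
tool_rot: [3.017, 0.108, 2.282]
force: [-2.5, -0.7, 6.7]
width: 19.7
```

```bash
python3 -c "
from h import *
tq()"
```

```text
t 23.4 tau7 0.899 T.d -0.086 F [-2.5 -0.7  6.7] pos [536.87  10.78 127.46] yaw 2.282 tilt 0.165 0.0 q [ 0.11  0.59 -0.28  2.08  0.51  0.36  0.14] w 19.7
```

step_arm([
  [[0, 0.019, 0, -0.113, 0.0197, 0, -0.1184]],
])

```text
clock: 23.48
eef_pos: [536.9, 10.8, 127.3]
tool_rot: [3.005, 0.093, 2.163]
force: [-2.5, -1.0, 7.9]
width: 19.8
```

```bash
python3 -c "
from h import *
tq()"
```

```text
t 23.48 tau7 0.873 T.d -0.105 F [-2.5 -1.   7.9] pos [536.87  10.8  127.35] yaw 2.163 tilt 0.165 0.0 q [ 0.09  0.59 -0.25  2.08  0.47  0.35  0.06] w 19.8
```

step_arm([
  [[0, 0.019, 0, -0.113, 0.0197, 0, -0.1184]],
])

```text
clock: 23.57
eef_pos: [536.9, 10.8, 127.3]
tool_rot: [2.995, 0.076, 2.044]
force: [-3.2, -0.7, 9.0]
width: 20.2
```

```bash
python3 -c "
from h import *
tq()"
```

```text
t 23.57 tau7 0.842 T.d -0.135 F [-3.2 -0.7  9. ] pos [536.9   10.79 127.3 ] yaw 2.044 tilt 0.165 0.0 q [ 0.07  0.58 -0.22  2.09  0.42  0.35 -0.01] w 20.2
```

step_arm([
  [[0, 0.019, 0, -0.113, 0.0197, 0, -0.1184]],
])

```text
clock: 23.65
eef_pos: [536.9, 10.8, 127.2]
tool_rot: [2.987, 0.058, 1.925]
force: [-3.2, -0.6, 9.1]
width: 20.0
```

```bash
python3 -c "
from h import *
tq()"
```

```text
t 23.65 tau7 0.813 T.d -0.154 F [-3.2 -0.6  9.1] pos [536.9   10.8  127.23] yaw 1.925 tilt 0.165 0.0 q [ 0.05  0.58 -0.19  2.09  0.38  0.34 -0.09] w 20.0
```

step_arm([
  [[0, 0.019, 0, -0.113, 0.0197, 0, -0.1184]],
])

```text
clock: 23.73
eef_pos: [536.9, 10.8, 127.2]
tool_rot: [2.981, 0.039, 1.806]
force: [-3.8, -0.1, 8.6]
width: 19.9
```

```bash
python3 -c "
from h import *
tq()"
```

```text
t 23.73 tau7 0.784 T.d -0.143 F [-3.8 -0.1  8.6] pos [536.91  10.81 127.17] yaw 1.806 tilt 0.165 0.0 q [ 0.03  0.58 -0.17  2.09  0.33  0.33 -0.17] w 19.9
```

step_arm([
  [[0, 0.019, 0, -0.113, 0.0197, 0, -0.1184]],
])

```text
clock: 23.82
eef_pos: [536.9, 10.8, 127.1]
tool_rot: [2.977, 0.019, 1.688]
force: [-3.8, -0.6, 9.5]
width: 19.8
```

```bash
python3 -c "
from h import *
tq()"
```

```text
t 23.82 tau7 0.757 T.d -0.219 F [-3.8 -0.6  9.5] pos [536.93  10.84 127.1 ] yaw 1.688 tilt 0.165 0.0 q [ 0.01  0.58 -0.14  2.09  0.29  0.33 -0.24] w 19.8
```

step_arm([
  [[0, 0.019, 0, -0.113, 0.0197, 0, -0.1184]],
])

```text
clock: 23.9
eef_pos: [537.0, 10.8, 127.0]
tool_rot: [2.976, -0.0, 1.569]
force: [-3.6, -0.6, 10.8]
width: 20.0
```

```bash
python3 -c "
from h import *
tq()"
```

```text
t 23.9 tau7 0.758 T.d -0.172 F [-3.6 -0.6 10.8] pos [536.96  10.83 127.04] yaw 1.569 tilt 0.166 0.0 q [-0.    0.58 -0.11  2.09  0.24  0.32 -0.32] w 20.0
```

step_arm([
  [[0, 0.019, 0, -0.113, 0.0197, 0, -0.1184]],
])

```text
clock: 23.98
eef_pos: [537.0, 10.8, 127.0]
tool_rot: [2.977, -0.02, 1.451]
force: [-3.7, -0.4, 11.3]
width: 20.0
```

```bash
python3 -c "
from h import *
tq()"
```

```text
t 23.98 tau7 0.774 T.d -0.114 F [-3.7 -0.4 11.3] pos [537.    10.81 126.97] yaw 1.451 tilt 0.166 0.0 q [-0.02  0.58 -0.08  2.09  0.19  0.32 -0.39] w 20.0
```

```bash
python3 -c "
from h import *
shot('wrist','w14'); S('w14').crop(220,150,420,300,4,'w14c'); tq()"
```

```text
t 24.03 tau7 -0.194 T.d -0.027 F [-3.3 -0.4 10.5] pos [536.99  10.79 126.97] yaw 1.445 tilt 0.166 -0.0 q [-0.02  0.58 -0.08  2.09  0.19  0.32 -0.39] w 19.3
```

View pics/w14c.png

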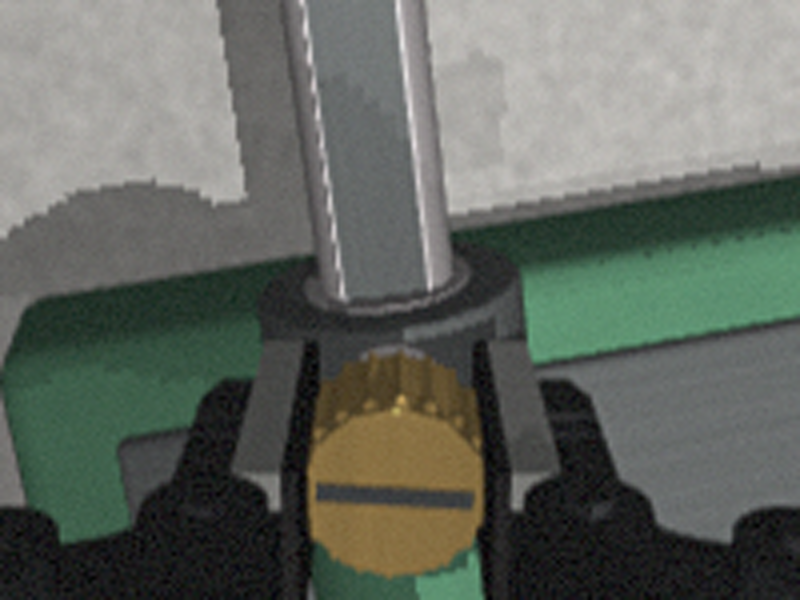

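step_arm([
  [[0, 0.012, 0, -0.07, 0.0197, 0, -0.1184], [0, 0.012, 0, -0.07, 0.0197, 0, -0.1184]],
])

```text
clock: 24.2
eef_pos: [537.0, 10.8, 126.8]
tool_rot: [2.986, -0.058, 1.214]
force: [-3.9, -2.4, 10.8]
width: 19.9
```

```bash
python3 -c "
from h import *
tq()"
```

```text
t 24.2 tau7 0.828 T.d -0.199 F [-3.9 -2.4 10.8] pos [537.01  10.81 126.85] yaw 1.214 tilt 0.166 0.0 q [-0.06  0.58 -0.03  2.09  0.1   0.31 -0.54] w 19.9
```

step_arm([
  [[0, 0.012, 0, -0.07, 0.0197, 0, -0.1184]],
])

```text
clock: 24.28
eef_pos: [537.0, 10.8, 126.8]
tool_rot: [2.995, -0.076, 1.095]
force: [-3.8, -1.2, 11.2]
width: 20.0
```

```bash
python3 -c "
from h import *
tq()"
```

```text
t 24.28 tau7 0.754 T.d -0.101 F [-3.8 -1.2 11.2] pos [537.01  10.83 126.78] yaw 1.095 tilt 0.166 0.0 q [-0.08  0.58 -0.    2.09  0.05  0.31 -0.61] w 20.0
```

step_arm([
  [[0, 0.012, 0, -0.07, 0.0197, 0, -0.1184]],
])

```text
clock: 24.37
eef_pos: [537.1, 10.8, 126.7]
tool_rot: [3.005, -0.093, 0.975]
force: [-4.3, -1.0, 10.9]
width: 19.9
```

```bash
python3 -c "
from h import *
tq()"
```

```text
t 24.37 tau7 0.764 T.d -0.163 F [-4.3 -1.  10.9] pos [537.05  10.81 126.72] yaw 0.975 tilt 0.166 -0.0 q [-0.1   0.58  0.02  2.09 -0.    0.31 -0.68] w 19.9
```

step_arm([
  [[0, 0.012, 0, -0.07, 0.0197, 0, -0.1184]],
])

```text
clock: 24.45
eef_pos: [537.1, 10.8, 126.7]
tool_rot: [3.017, -0.109, 0.856]
force: [-3.9, -0.5, 11.6]
width: 19.9
```

```bash
python3 -c "
from h import *
tq()"
```

```text
t 24.45 tau7 0.762 T.d -0.117 F [-3.9 -0.5 11.6] pos [537.07  10.81 126.68] yaw 0.856 tilt 0.166 -0.0 q [-0.12  0.58  0.05  2.09 -0.05  0.31 -0.75] w 19.9
```

```bash
python3 -c "
from h import *
shot('wrist','w15'); S('w15').crop(220,150,420,300,4,'w15c'); tq()"
```

```text
t 24.5 tau7 -0.193 T.d -0.085 F [-3.7 -1.  11.8] pos [537.09  10.8  126.66] yaw 0.85 tilt 0.166 -0.0 q [-0.12  0.58  0.05  2.09 -0.05  0.31 -0.75] w 19.7
```

View pics/w15c.png

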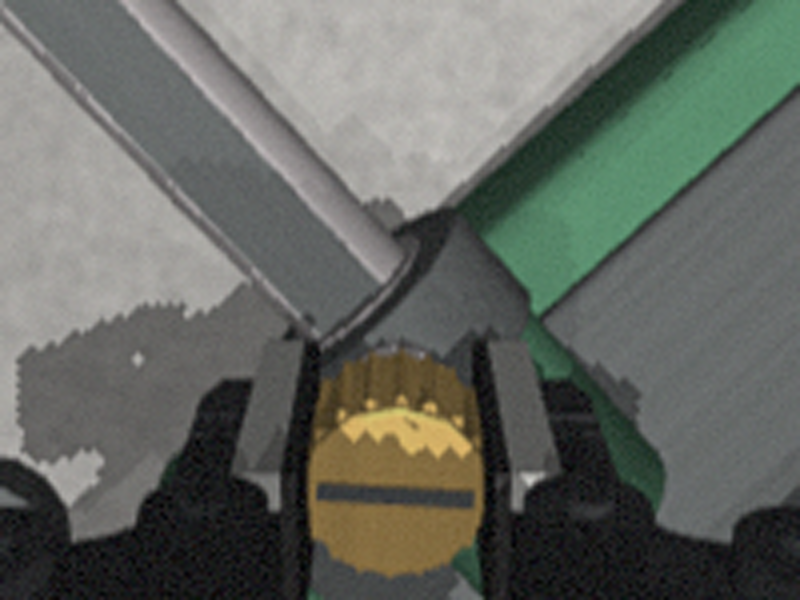

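step_arm([
  [[0, 0, 0, 0, 0.005, 0, -0.03]],
])

```text
clock: 24.58
eef_pos: [537.1, 10.8, 126.6]
tool_rot: [3.019, -0.112, 0.83]
force: [-3.6, -1.2, 11.1]
width: 20.0
```

```bash
python3 -c "
from h import *
tq()"
```

```text
t 24.58 tau7 0.037 T.d -0.217 F [-3.6 -1.2 11.1] pos [537.05  10.83 126.62] yaw 0.83 tilt 0.166 -0.0 q [-0.12  0.58  0.06  2.09 -0.06  0.31 -0.77] w 20.0
```

step_arm([
  [[0, 0, 0, 0, 0.005, 0, -0.03]],
])

```text
clock: 24.67
eef_pos: [537.1, 10.8, 126.6]
tool_rot: [3.023, -0.116, 0.799]
force: [-3.6, -0.6, 11.1]
width: 19.7
```

```bash
python3 -c "
from h import *
tq()"
```

```text
t 24.67 tau7 0.107 T.d -0.205 F [-3.6 -0.6 11.1] pos [537.06  10.82 126.63] yaw 0.799 tilt 0.166 -0.0 q [-0.12  0.58  0.06  2.09 -0.07  0.31 -0.78] w 19.7
```

step_arm([
  [[0, 0, 0, 0, 0.005, 0, -0.03]],
])

```text
clock: 24.75
eef_pos: [537.1, 10.8, 126.6]
tool_rot: [3.027, -0.119, 0.769]
force: [-3.7, -1.2, 10.8]
width: 20.1
```

```bash
python3 -c "
from h import *
tq()"
```

```text
t 24.75 tau7 0.103 T.d -0.088 F [-3.7 -1.2 10.8] pos [537.08  10.82 126.62] yaw 0.769 tilt 0.166 -0.0 q [-0.13  0.58  0.07  2.09 -0.09  0.31 -0.8 ] w 20.1
```

```bash
python3 -c "
from h import *
for i in range(10):
    st=ctrl.read_state(); R=Rt.from_euler('xyz',st['tool_rot']); print(round(st['clock'],2),(st['torque']@R.apply([0,0,1])).round(3),st['tau'][6].round(3),st['tool_rot'][2].round(4),st['force'].round(1)); ctrl.get_image('wrist')
"
```

```text
24.75 -0.088 0.103 0.769 [-3.7 -1.2 10.8]
24.8 -0.082 -0.127 0.7675 [-3.4 -0.2 10.6]
24.85 -0.168 -0.179 0.7695 [-4.7 -0.6 11.3]
24.9 -0.037 -0.079 0.77 [-2.6 -1.8 10.8]
24.95 0.027 -0.063 0.7701 [-3.1 -1.4 11.5]
25.0 -0.105 -0.06 0.7701 [-3.2 -1.2 10.7]
25.05 -0.048 -0.048 0.7701 [-3.8 -0.7 11.8]
25.1 0.001 -0.051 0.7702 [-3.4 -0.6 10.9]
25.15 -0.045 -0.061 0.7701 [-3.5 -1.2 11.6]
25.2 -0.095 -0.056 0.7701 [-4.7 -1.8 10.7]
```

step_arm([
  [[0, 0, 0, 0, 0.005, 0, -0.03]],
])

```text
clock: 25.33
eef_pos: [537.1, 10.8, 126.6]
tool_rot: [3.03, -0.123, 0.74]
force: [-3.7, -0.1, 10.4]
width: 19.8
```

```bash
python3 -c "
from h import *
tq()"
```

```text
t 25.33 tau7 0.263 T.d -0.103 F [-3.7 -0.1 10.4] pos [537.08  10.79 126.61] yaw 0.74 tilt 0.166 -0.0 q [-0.13  0.58  0.08  2.09 -0.1   0.31 -0.82] w 19.8
```

step_arm([
  [[0, 0, 0, 0, 0.005, 0, -0.03]],
])

```text
clock: 25.42
eef_pos: [537.1, 10.8, 126.6]
tool_rot: [3.034, -0.126, 0.708]
force: [-3.9, -1.0, 11.0]
width: 19.7
```

```bash
python3 -c "
from h import *
tq()"
```

```text
t 25.42 tau7 0.125 T.d -0.162 F [-3.9 -1.  11. ] pos [537.07  10.76 126.59] yaw 0.708 tilt 0.166 -0.0 q [-0.14  0.58  0.08  2.09 -0.11  0.31 -0.84] w 19.7
```

step_arm([
  [[0, 0, 0, 0, 0.005, 0, -0.03]],
])

```text
clock: 25.5
eef_pos: [537.1, 10.8, 126.6]
tool_rot: [3.038, -0.129, 0.678]
force: [-3.3, -0.9, 10.5]
width: 19.9
```

```bash
python3 -c "
from h import *
tq()"
```

```text
t 25.5 tau7 0.105 T.d -0.116 F [-3.3 -0.9 10.5] pos [537.11  10.79 126.59] yaw 0.678 tilt 0.166 -0.0 q [-0.14  0.58  0.09  2.09 -0.12  0.31 -0.86] w 19.9
```

step_arm([
  [[0, 0, 0, 0, 0.005, 0, -0.03]],
])

```text
clock: 25.58
eef_pos: [537.1, 10.8, 126.6]
tool_rot: [3.042, -0.132, 0.647]
force: [-3.4, -1.2, 9.7]
width: 20.2
```

```bash
python3 -c "
from h import *
tq()"
```

```text
t 25.58 tau7 0.102 T.d -0.161 F [-3.4 -1.2  9.7] pos [537.06  10.78 126.56] yaw 0.647 tilt 0.166 -0.0 q [-0.15  0.58  0.1   2.09 -0.14  0.31 -0.87] w 20.2
```

step_arm([
  [[0, 0, 0, 0, 0.005, 0, -0.03]],
])

```text
clock: 25.67
eef_pos: [537.1, 10.8, 126.5]
tool_rot: [3.046, -0.135, 0.616]
force: [-3.6, -0.3, 9.9]
width: 20.1
```

```bash
python3 -c "
from h import *
tq()"
```

```text
t 25.67 tau7 0.103 T.d -0.172 F [-3.6 -0.3  9.9] pos [537.07  10.78 126.53] yaw 0.616 tilt 0.166 -0.0 q [-0.15  0.58  0.1   2.09 -0.15  0.31 -0.89] w 20.1
```

step_arm([
  [[0, 0, 0, 0, 0.0016, 0, -0.01], [0, 0, 0, 0, 0, 0, 0]],
])

```text
clock: 25.83
eef_pos: [537.1, 10.8, 126.6]
tool_rot: [3.047, -0.136, 0.607]
force: [-2.9, -0.4, 11.2]
width: 19.5
```

```bash
cat >> h.py <<'E'
def rest(n=6):
    for i in range(n):
        st=ctrl.read_state(); R=Rt.from_euler('xyz',st['tool_rot']); print(round(st['clock'],2),'T.d',(st['torque']@R.apply([0,0,1])).round(3),'tau7',st['tau'][6].round(4),'yaw',st['tool_rot'][2].round(4),'q7',st['qpos'][6].round(4),'qd7',st['qd'][6].round(4)); ctrl.get_image('wrist')
E
python3 -c "
from h import *
rest(7)"
```

```text
25.83 T.d -0.11 tau7 -0.1395 yaw 0.6071 q7 -0.8985 qd7 0.005
25.88 T.d -0.099 tau7 -0.0853 yaw 0.6074 q7 -0.8984 qd7 0.0071
25.93 T.d -0.055 tau7 -0.0703 yaw 0.6076 q7 -0.8983 qd7 0.0051
25.98 T.d 0.005 tau7 -0.0682 yaw 0.6076 q7 -0.8983 qd7 0.0081
26.03 T.d -0.035 tau7 -0.073 yaw 0.6075 q7 -0.8983 qd7 0.0114
26.08 T.d 0.019 tau7 -0.0748 yaw 0.6076 q7 -0.8983 qd7 0.0091
26.13 T.d -0.041 tau7 -0.0801 yaw 0.6075 q7 -0.8983 qd7 -0.0044
```

step_arm([
  [[0, 0, 0, 0, 0.0016, 0, -0.01], [0, 0, 0, 0, 0, 0, 0]],
])

```text
clock: 26.35
eef_pos: [537.1, 10.8, 126.5]
tool_rot: [3.049, -0.137, 0.597]
force: [-3.5, -0.5, 10.7]
width: 20.0
```

```bash
python3 -c "
from h import *
rest(7)"
```

```text
26.35 T.d -0.025 tau7 -0.1346 yaw 0.5971 q7 -0.9046 qd7 0.0126
26.4 T.d -0.07 tau7 -0.1007 yaw 0.5973 q7 -0.9044 qd7 -0.0043
26.45 T.d -0.152 tau7 -0.0877 yaw 0.5974 q7 -0.9043 qd7 -0.0079
26.5 T.d -0.127 tau7 -0.0829 yaw 0.5974 q7 -0.9043 qd7 -0.0093
26.55 T.d -0.141 tau7 -0.0773 yaw 0.5974 q7 -0.9044 qd7 -0.0068
26.6 T.d -0.093 tau7 -0.0736 yaw 0.5974 q7 -0.9043 qd7 0.0024
26.65 T.d -0.055 tau7 -0.071 yaw 0.5974 q7 -0.9044 qd7 0.0042
```

step_arm([
  [[0, 0.5, 0, 0.08, 0, 0, 0], [0, 0, 0, 0, 0, 0, 0]],
])

```text
clock: 26.87
eef_pos: [537.2, 10.8, 126.6]
tool_rot: [3.049, -0.137, 0.597]
force: [-3.1, -1.0, 11.4]
width: 19.7
```

step_arm([
  [[0, 0.5, 0, 0.08, 0, 0, 0], [0, 0, 0, 0, 0, 0, 0]],
])

```text
clock: 27.03
eef_pos: [537.3, 10.8, 126.5]
tool_rot: [3.05, -0.136, 0.597]
force: [-3.5, -0.9, 11.2]
width: 20.1
```

```bash
python3 -c "
from h import *
tq()"
```

```text
t 27.03 tau7 -0.086 T.d -0.11 F [-3.5 -0.9 11.2] pos [537.34  10.83 126.55] yaw 0.597 tilt 0.164 -0.0 q [-0.16  0.58  0.11  2.09 -0.16  0.31 -0.9 ] w 20.1
```

step_arm([
  [[0, 0.5, 0, 0.08, 0, 0, 0], [0, 0.5, 0, 0.08, 0, 0, 0], [0, 0, 0, 0, 0, 0, 0]],
])

```text
clock: 27.28
eef_pos: [537.6, 10.8, 126.6]
tool_rot: [3.05, -0.135, 0.597]
force: [-6.2, -0.5, 12.7]
width: 20.0
```

```bash
python3 -c "
from h import *
tq()
for i in range(5): print(ctrl.read_state()['force'].round(1),ctrl.read_state()['eef_pos'].round(2)); ctrl.get_image('wrist')"
```

```text
t 27.28 tau7 -0.072 T.d -0.121 F [-6.2 -0.5 12.7] pos [537.57  10.83 126.57] yaw 0.597 tilt 0.162 -0.0 q [-0.16  0.58  0.11  2.09 -0.16  0.31 -0.9 ] w 20.0
[-6.2 -0.5 12.7] [537.57  10.83 126.57]
[-6.4 -1.5 13.2] [537.56  10.84 126.56]
[-6.8 -1.2 13.4] [537.56  10.86 126.55]
[-5.8 -0.4 13.1] [537.54  10.86 126.56]
[-5.7 -0.4 12.8] [537.59  10.83 126.58]
```

step_arm([
  [[0, 0.5, 0, 0.08, 0, 0, 0], [0, 0.5, 0, 0.08, 0, 0, 0], [0, 0.5, 0, 0.08, 0, 0, 0], [0, 0, 0, 0, 0, 0, 0]],
])

```text
clock: 27.87
eef_pos: [538.0, 10.9, 126.6]
tool_rot: [3.052, -0.133, 0.597]
force: [-8.0, -0.5, 15.6]
width: 19.8
```

```bash
python3 -c "
from h import *
tq()
for i in range(4): print(ctrl.read_state()['force'].round(1),ctrl.read_state()['eef_pos'].round(2)); ctrl.get_image('wrist')"
```

```text
t 27.87 tau7 -0.077 T.d -0.151 F [-8.  -0.5 15.6] pos [537.97  10.9  126.62] yaw 0.597 tilt 0.16 0.0 q [-0.16  0.58  0.11  2.08 -0.16  0.32 -0.9 ] w 19.8
[-8.  -0.5 15.6] [537.97  10.9  126.62]
[-8.3 -0.9 14.9] [537.92  10.89 126.58]
[-9.2 -0.9 14.2] [537.94  10.89 126.61]
[-7.7 -1.3 14.7] [537.93  10.88 126.62]
```

step_arm([
  [[0, -0.7, 0, -0.11, 0, 0, 0], [0, -0.7, 0, -0.11, 0, 0, 0], [0, -0.7, 0, -0.11, 0, 0, 0], [0, -0.7, 0, -0.11, 0, 0, 0], [0, -0.7, 0, -0.11, 0, 0, 0], [0, 0, 0, 0, 0, 0, 0]],
])

```text
clock: 28.57
eef_pos: [537.3, 10.8, 126.6]
tool_rot: [3.048, -0.138, 0.597]
force: [-2.7, -0.4, 9.1]
width: 20.0
```

```bash
python3 -c "
from h import *
tq()
for i in range(4): print(ctrl.read_state()['force'].round(1),ctrl.read_state()['eef_pos'].round(2)); ctrl.get_image('wrist')"
```

```text
t 28.57 tau7 -0.076 T.d -0.189 F [-2.7 -0.4  9.1] pos [537.32  10.84 126.59] yaw 0.597 tilt 0.166 -0.0 q [-0.16  0.58  0.11  2.09 -0.16  0.31 -0.9 ] w 20.0
[-2.7 -0.4  9.1] [537.32  10.84 126.59]
[-2.8  0.2  9.2] [537.33  10.85 126.58]
[-3.  -1.7  9.4] [537.34  10.86 126.58]
[-3.1  0.1 10.5] [537.33  10.82 126.57]
```

step_arm([
  [[0, 0, 0, 0, -0.005, 0, 0.03], [0, 0, 0, 0, -0.005, 0, 0.03], [0, 0, 0, 0, -0.005, 0, 0.03]],
])

```text
clock: 29.02
eef_pos: [537.3, 10.8, 126.6]
tool_rot: [3.036, -0.128, 0.69]
force: [-2.8, -1.6, 10.9]
width: 20.3
```

```bash
python3 -c "
from h import *
rest(1)"
```

```text
29.02 T.d -0.047 tau7 -0.2181 yaw 0.6901 q7 -0.8492 qd7 0.2085
```

step_arm([
  [[0, 0, 0, 0, -0.005, 0, 0.03], [0, 0, 0, 0, -0.005, 0, 0.03], [0, 0, 0, 0, -0.005, 0, 0.03]],
])

```text
clock: 29.32
eef_pos: [537.3, 10.9, 126.7]
tool_rot: [3.025, -0.118, 0.782]
force: [-2.9, -0.4, 10.7]
width: 19.8
```

```bash
python3 -c "
from h import *
rest(1)"
```

```text
29.32 T.d -0.042 tau7 -0.197 yaw 0.7815 q7 -0.7949 qd7 0.2077
```

step_arm([
  [[0, 0, 0, 0, 0.005, 0, -0.03], [0, 0, 0, 0, 0.005, 0, -0.03], [0, 0, 0, 0, 0.005, 0, -0.03]],
])

```text
clock: 29.62
eef_pos: [537.3, 10.8, 126.6]
tool_rot: [3.036, -0.129, 0.688]
force: [-3.2, -1.2, 10.3]
width: 20.2
```

```bash
python3 -c "
from h import *
rest(1)"
```

```text
29.62 T.d -0.134 tau7 0.0875 yaw 0.6877 q7 -0.8506 qd7 -0.2246
```

step_arm([
  [[0, 0, 0, 0, 0.005, 0, -0.03], [0, 0, 0, 0, 0.005, 0, -0.03], [0, 0, 0, 0, 0.005, 0, -0.03]],
])

```text
clock: 29.92
eef_pos: [537.3, 10.8, 126.6]
tool_rot: [3.049, -0.138, 0.596]
force: [-2.9, -0.5, 9.1]
width: 20.0
```

```bash
python3 -c "
from h import *
rest(1);tq()"
```

```text
29.92 T.d -0.191 tau7 0.0859 yaw 0.5962 q7 -0.9048 qd7 -0.2246
t 29.97 tau7 -0.113 T.d -0.118 F [-3.4 -0.8  9.8] pos [537.34  10.82 126.59] yaw 0.595 tilt 0.166 -0.0 q [-0.16  0.58  0.11  2.09 -0.16  0.31 -0.91] w 19.6
```

step_arm([
  [[0.4, 0, 0, 0, 0, 0, 0], [0.4, 0, 0, 0, 0, 0, 0], [0.4, 0, 0, 0, 0, 0, 0], [0.4, -0.7, 0, 4, 0, 0, 0], [0.4, -1.6, 0, 10, 0, 0, 0], [0.4, -1.6, 0, 10, 0, 0, 0], [0.4, -1.6, 0, 10, 0, 0, 0], [0.4, -1.6, 0, 10, 0, 0, 0], [0.4, 0, 0, 0, 0, 0, 0]],
])

```text
clock: 30.72
eef_pos: [531.0, 11.0, 172.7]
tool_rot: [3.047, -0.141, 0.594]
force: [-0.3, 0.3, 0.8]
width: 33.8
```

```bash
python3 -c "
from h import *
go([529,-21,178],.165,1.57)"
```

```text
clock 30.7167 pos [531.01  10.96 172.73] rot [ 3.047 -0.141  0.594] q [-0.18  0.49  0.14  2.07 -0.14  0.41 -0.92]
dp [ -2.01 -31.96   5.27] rv [-0.1637  0.0042  0.9694] F [-0.3  0.3  0.8] T [ 0.01  0.19 -0.03] w 33.8
```

step_arm([
  [[0.4, 0, 0, 0, -0.005, 0, 0.03], [0.4, 0, 0, 0, -0.005, 0, 0.03], [0.4, 0, 0, 0, -0.005, 0, 0.03]],
])

```text
clock: 30.97
eef_pos: [529.7, 11.0, 169.7]
tool_rot: [3.037, -0.127, 0.688]
force: [0.3, 0.1, -0.3]
width: 34.1
```

```bash
python3 -c "
from h import *
rest(1)"
```

```text
30.97 T.d 0.055 tau7 -0.2576 yaw 0.6882 q7 -0.8596 qd7 0.2379
```

step_arm([
  [[0.4, -0.3, -4, 0.6, -0.0185, 0, 0.1105], [0.4, -0.3, -4, 0.6, -0.0185, 0, 0.1105], [0.4, -0.3, -4, 0.6, -0.0185, 0, 0.1105], [0.4, -0.3, -4, 0.6, -0.0185, 0, 0.1105], [0.4, -0.3, -4, 0.6, -0.0185, 0, 0.1105], [0.4, -0.3, -4, 0.6, -0.0185, 0, 0.1105], [0.4, -0.3, -4, 0.6, -0.0185, 0, 0.1105], [0.4, -0.3, -4, 0.6, -0.0185, 0, 0.1105], [0.4, 0, 0, 0, 0, 0, 0], [0.4, 0, 0, 0, 0, 0, 0]],
])

```text
clock: 31.85
eef_pos: [527.3, -21.4, 174.5]
tool_rot: [2.976, 0.0, 1.571]
force: [0.4, -0.0, -0.4]
width: 34.3
```

```bash
python3 -c "
from h import *
tq(); shot('wrist','w16'); S('w16').crop(240,90,400,210,5,'w16c'); shot('top','top16'); shot('side','side16')
try: analyse('w16',(150,210),(285,345))
except Exception as e: print(e)"
```

```text
t 31.85 tau7 0.161 T.d -0.01 F [ 0.4 -0.  -0.4] pos [527.34 -21.41 174.46] yaw 1.571 tilt 0.165 -0.0 q [ 0.09  0.49 -0.15  2.07  0.18  0.43 -0.2 ] w 34.3
axis x0,k,flat,half [ 5.41885e+02  7.00000e-03 -1.45000e-01  5.89000e-01]
mean res [-0.04 -0.    0.    0.06]
depth slope lean -0.158033136335472
head y,lean,dist [11.652  0.147 37.815] 973
```

View pics/w16c.png

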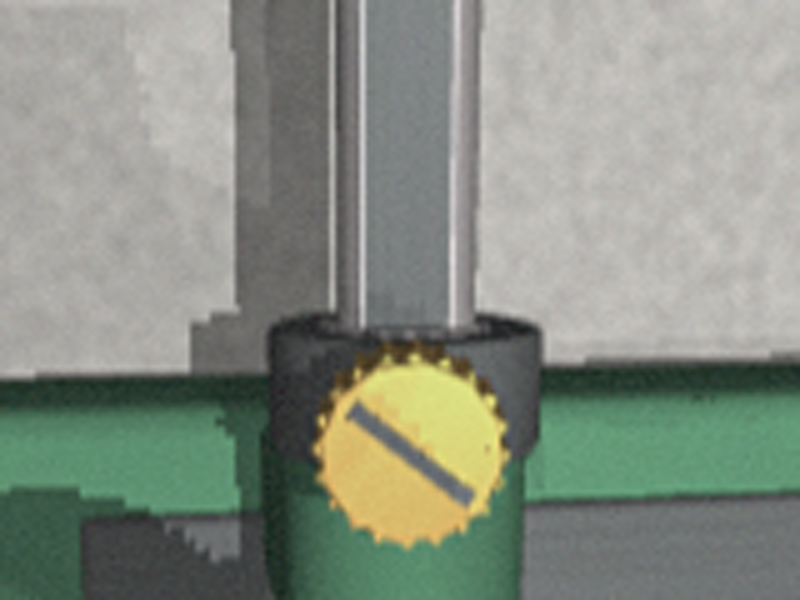

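View pics/top16.png

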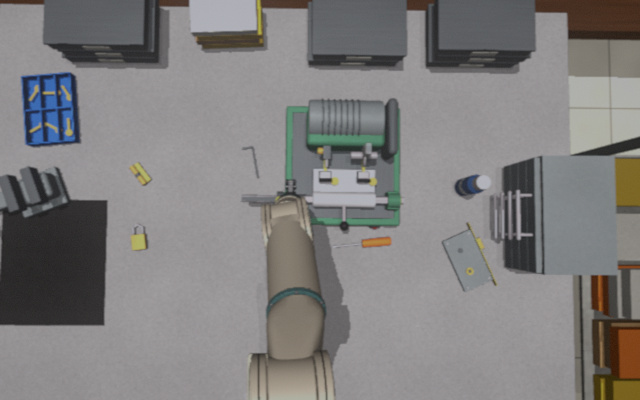

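```bash
cat >> h.py <<'E'
def slot(name,a,b,k,u0,v0,lean,rtop,x0=541.6):
    s=S(name);C=-s.R.T@s.t; n=np.array([-np.sin(lean),0,np.cos(lean)]); O=np.array([x0,11,95])+rtop*n; ex=np.array([np.cos(lean),0,np.sin(lean)]); ey=np.array([0,1,0]); P=[]
    for c in (a,b):
        d=s.R.T@np.linalg.inv(s.K)@[u0+c[0]/k,v0+c[1]/k,1]; t=((O-C)@n)/(d@n); w=C+t*d-O; P.append([w@ex,w@ey])
    P=np.array(P); v=P[1]-P[0]; print(name,P.round(1),'len',np.linalg.norm(v).round(1),'slot angle cw from x',(-np.arctan2(v[1],v[0])).round(3)%np.pi)
E
python3 -c "
from h import *
slot('w16',(352,410),(470,500),5,240,90,.16,46)
slot('w15',(317,490),(473,499),4,220,150,.166,46.4)
slot('w14',(318,491),(472,500),4,220,150,.166,46.6)
slot('w10',(316,503),(473,504),4,220,150,.166,52.6)
slot('w13',(315,501),(474,512),4,220,150,.166,49)
slot('w11',(318,507),(477,503),4,220,150,.166,49)
slot('w8',(257,477),(410,484),5,240,90,.19,52.6)
"
```

```text
w16 [[-6.4  5.9]
 [ 7.4 -4.8]] len 17.5 slot angle cw from x 0.662
w15 [[-5.9  7.2]
 [ 6.6 -5.4]] len 17.7 slot angle cw from x 0.787
w14 [[-8.3  2.4]
 [ 8.9 -0.8]] len 17.5 slot angle cw from x 0.187
w10 [[-9.2  0.7]
 [ 8.6  0.6]] len 17.8 slot angle cw from x 0.008
w13 [[ 6.7 -4.6]
 [-7.   7. ]] len 17.9 slot angle cw from x 0.703592653589793
w11 [[ 6.9 -4.4]
 [-7.   6.8]] len 17.9 slot angle cw from x 0.6755926535897929
w8 [[-8.7  0.5]
 [ 9.1  0.5]] len 17.8 slot angle cw from x 3.138592653589793
```

step_arm([
  [[0.4, 0, 0, 0, 0, 0, 0], [0.4, 0, 0, 0, 0, 0, 0], [0.4, 0, 0, 0, 0, 0, 0], [0.4, 0, 0, 0, 0, 0, 0], [0.4, 0, 0, 0, 0, 0, 0], [0.4, 0, 0, 0, 0, 0, 0], [0.4, 0, 0, 0, 0, 0, 0], [0.4, 0, 0, 0, 0, 0, 0], [0.4, 0, 0, 0, 0, 0, 0], [0.4, 0, 0, 0, 0, 0, 0]],
])

```text
clock: 32.83
eef_pos: [527.6, -21.1, 174.9]
tool_rot: [2.976, 0.001, 1.574]
force: [-0.2, -0.3, -0.0]
width: 34.1
```

```bash
python3 -c "
from h import *
tq(); shot('wrist','w17'); S('w17').crop(240,90,400,210,5,'w17c')"
```

```text
t 32.83 tau7 -0.0 T.d 0.008 F [-0.2 -0.3 -0. ] pos [527.55 -21.1  174.89] yaw 1.574 tilt 0.166 -0.001 q [ 0.09  0.49 -0.15  2.07  0.18  0.43 -0.19] w 34.1
```

View pics/w17c.png

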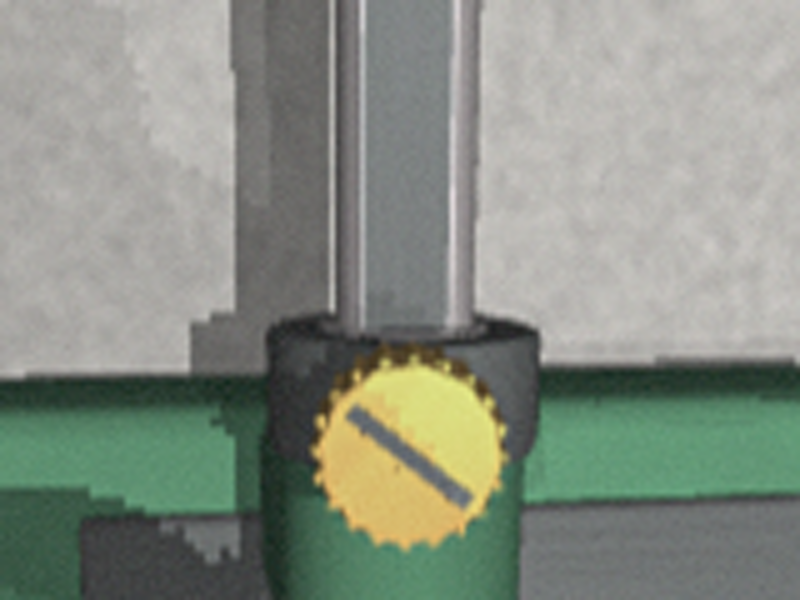

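step_arm([
  [[0.4, 0.6, 8, -0.9, 0, 0, 0], [0.4, 0.6, 8, -0.9, 0, 0, 0], [0.4, 0.6, 8, -0.9, 0, 0, 0], [0.4, 0.5, 7.9, -0.8, 0, 0, 0], [0.4, 1.7, 0, -10, 0, 0, 0], [0.4, 1.7, 0, -10, 0, 0, 0], [0.4, 1.7, 0, -10, 0, 0, 0], [0.4, 1.3, 0, -8, 0, 0, 0], [0.4, 0, 0, 0, 0, 0, 0], [0.4, 0, 0, 0, 0, 0, 0]],
])

```text
clock: 33.72
eef_pos: [535.7, 10.4, 132.3]
tool_rot: [2.978, 0.002, 1.574]
force: [0.5, 0.2, -0.1]
width: 34.3
```

```bash
python3 -c "
from h import *
go([537.2,10.8,127.0],.16,1.57)
shot('wrist','w18'); S('w18').crop(220,150,420,300,4,'w18c')"
```

```text
clock 33.7167 pos [535.68  10.4  132.31] rot [2.978e+00 2.000e-03 1.574e+00] q [-0.01  0.57 -0.1   2.09  0.21  0.33 -0.28]
dp [ 1.52  0.4  -5.31] rv [ 0.0016  0.0038 -0.0037] F [ 0.5  0.2 -0.1] T [-0.02  0.21 -0.03] w 34.3
```

View pics/w18c.png

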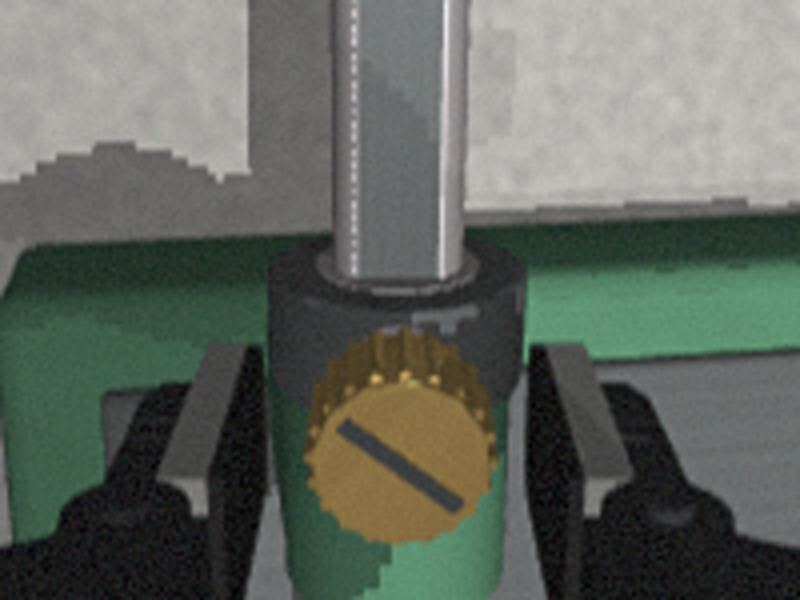

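step_arm([
  [[0.4, 0.8, 0.2, -2.4, 0, 0, 0], [0.4, 0.8, 0.2, -2.4, 0, 0, 0], [0.3, 0, 0, 0, 0, 0, 0], [0.2, 0, 0, 0, 0, 0, 0], [0, 0, 0, 0, 0, 0, 0], [0, 0, 0, 0, 0, 0, 0], [0, 0, 0, 0, 0, 0, 0], [0, 0, 0, 0, 0, 0, 0], [0, 0, 0, 0, 0, 0, 0]],
])

```text
clock: 34.52
eef_pos: [537.3, 11.2, 128.7]
tool_rot: [2.977, 0.001, 1.574]
force: [-2.9, -0.4, 6.3]
width: 19.6
```

```bash
python3 -c "
from h import *
rest(4); tq()"
```

```text
34.52 T.d 0.018 tau7 0.0035 yaw 1.5743 q7 -0.2845 qd7 -0.0004
34.57 T.d 0.05 tau7 0.0036 yaw 1.5742 q7 -0.2845 qd7 0.0003
34.62 T.d 0.031 tau7 0.0035 yaw 1.5742 q7 -0.2845 qd7 0.0016
34.67 T.d 0.041 tau7 0.0036 yaw 1.5742 q7 -0.2845 qd7 -0.0014
t 34.72 tau7 0.004 T.d -0.036 F [-4.6  0.1  6.3] pos [537.32  11.15 128.69] yaw 1.574 tilt 0.165 -0.001 q [-0.02  0.58 -0.09  2.09  0.21  0.32 -0.28] w 19.8
```

step_arm([
  [[0, 0, 0, 0, 0.005, 0, -0.03], [0, 0, 0, 0, 0.005, 0, -0.03]],
])

```text
clock: 34.88
eef_pos: [537.3, 11.1, 128.6]
tool_rot: [2.977, -0.009, 1.514]
force: [-3.7, -0.3, 6.3]
width: 19.8
```

```bash
python3 -c "
from h import *
rest(1)"
```

```text
34.88 T.d -0.256 tau7 -0.0214 yaw 1.5139 q7 -0.3221 qd7 -0.2228
```

step_arm([
  [[0, 0, 0, 0, 0.005, 0, -0.03], [0, 0, 0, 0, 0.005, 0, -0.03], [0, 0, 0, 0, 0.005, 0, -0.03], [0, 0, 0, 0, 0.005, 0, -0.03]],
])

```text
clock: 35.27
eef_pos: [537.5, 11.2, 128.6]
tool_rot: [2.979, -0.029, 1.392]
force: [-3.4, 0.1, 5.4]
width: 19.8
```

```bash
python3 -c "
from h import *
rest(1)"
```

```text
35.27 T.d -0.144 tau7 0.1069 yaw 1.3924 q7 -0.3972 qd7 -0.215
```

step_arm([
  [[0, 0, 0, 0, 0.005, 0, -0.03], [0, 0, 0, 0, 0.005, 0, -0.03], [0, 0, 0, 0, 0.005, 0, -0.03], [0, 0, 0, 0, 0.005, 0, -0.03]],
])

```text
clock: 35.65
eef_pos: [537.6, 11.2, 128.6]
tool_rot: [2.984, -0.048, 1.271]
force: [-3.8, -1.3, 4.9]
width: 20.1
```

```bash
python3 -c "
from h import *
rest(1);shot('wrist','w19'); S('w19').crop(220,150,420,300,4,'w19c'); rest(5)"
```

```text
35.65 T.d -0.079 tau7 0.0854 yaw 1.2714 q7 -0.4714 qd7 -0.227
35.75 T.d 0.015 tau7 -0.1855 yaw 1.2719 q7 -0.4711 qd7 0.0232
35.8 T.d -0.043 tau7 -0.0952 yaw 1.2724 q7 -0.4707 qd7 -0.001
35.85 T.d -0.129 tau7 -0.0672 yaw 1.2726 q7 -0.4706 qd7 -0.0057
35.9 T.d -0.087 tau7 -0.0497 yaw 1.2726 q7 -0.4706 qd7 0.0037
35.95 T.d -0.022 tau7 -0.0555 yaw 1.2726 q7 -0.4706 qd7 0.0092
```

View pics/w19c.png

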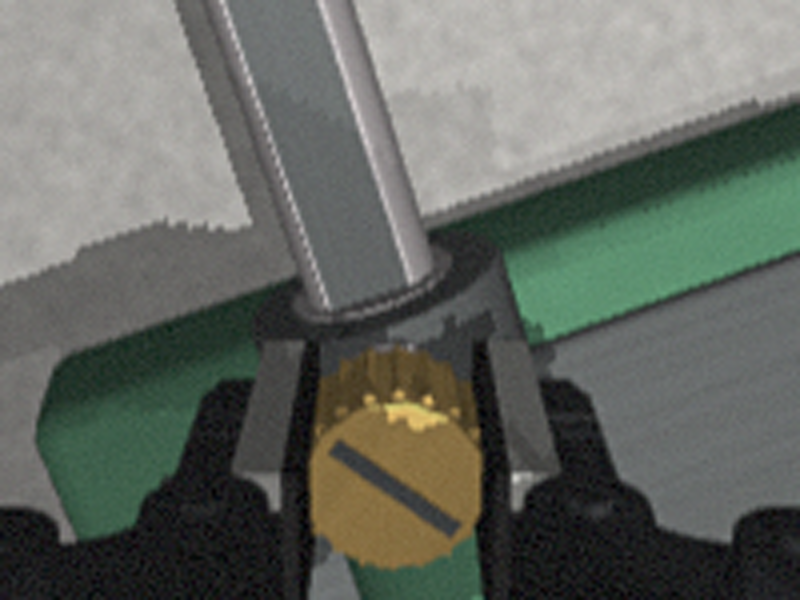

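```bash
python3 -c "
from h import *
slot('w19',(334,448),(457,529),4,220,150,.16,46)
slot('w18',(341,425),(459,508),4,220,150,.16,46)
slot('w17',(352,412),(468,502),5,240,90,.16,46)
rest(3)"
```

```text
w19 [[-4.3  7.9]
 [ 6.1 -6.4]] len 17.7 slot angle cw from x 0.943
w18 [[-6.7  6.1]
 [ 7.4 -4.9]] len 17.8 slot angle cw from x 0.663
w17 [[-6.3  5.9]
 [ 7.4 -4.8]] len 17.4 slot angle cw from x 0.668
36.0 T.d -0.014 tau7 -0.0627 yaw 1.2725 q7 -0.4707 qd7 -0.0024
36.05 T.d -0.117 tau7 -0.0626 yaw 1.2727 q7 -0.4706 qd7 -0.006
36.1 T.d -0.16 tau7 -0.0515 yaw 1.2726 q7 -0.4706 qd7 -0.004
```

step_arm([
  [[0, 0, 0, 0, -0.0008, 0, 0.005], [0, 0, 0, 0, 0, 0, 0], [0, 0, 0, 0, 0, 0, 0]],
])

```text
clock: 36.4
eef_pos: [537.6, 11.1, 128.6]
tool_rot: [2.983, -0.047, 1.277]
force: [-4.2, -0.3, 5.9]
width: 19.6
```

```bash
python3 -c "
from h import *
rest(4)"
```

```text
36.4 T.d -0.067 tau7 -0.0352 yaw 1.2774 q7 -0.4676 qd7 -0.0047
36.45 T.d -0.115 tau7 -0.0266 yaw 1.2775 q7 -0.4676 qd7 -0.0022
36.5 T.d 0.017 tau7 -0.0248 yaw 1.2775 q7 -0.4676 qd7 0.0058
36.55 T.d 0.02 tau7 -0.0366 yaw 1.2774 q7 -0.4676 qd7 -0.003
```

step_arm([
  [[0, 0, 0, 0, -0.0033, 0, 0.02], [0, 0, 0, 0, 0, 0, 0], [0, 0, 0, 0, 0, 0, 0]],
])

```text
clock: 36.85
eef_pos: [537.6, 11.1, 128.6]
tool_rot: [2.982, -0.044, 1.298]
force: [-4.3, -1.1, 6.2]
width: 19.7
```

```bash
python3 -c "
from h import *
rest(4)"
```

```text
36.85 T.d -0.087 tau7 -0.037 yaw 1.2976 q7 -0.4552 qd7 -0.0056
36.9 T.d -0.091 tau7 -0.0377 yaw 1.2976 q7 -0.4552 qd7 -0.0084
36.95 T.d 0.007 tau7 -0.0349 yaw 1.2976 q7 -0.4553 qd7 0.0047
37.0 T.d 0.012 tau7 -0.043 yaw 1.2975 q7 -0.4553 qd7 0.009
```

step_arm([
  [[0, 0, 0, 0, -0.005, 0, 0.03], [0, 0, 0, 0, 0, 0, 0], [0, 0, 0, 0, 0, 0, 0]],
])

```text
clock: 37.3
eef_pos: [537.6, 11.2, 128.6]
tool_rot: [2.981, -0.039, 1.328]
force: [-4.1, -0.1, 5.6]
width: 19.6
```

```bash
python3 -c "
from h import *
rest(4)"
```

```text
37.3 T.d -0.123 tau7 -0.0374 yaw 1.3277 q7 -0.4369 qd7 -0.0074
37.35 T.d -0.151 tau7 -0.0407 yaw 1.3276 q7 -0.4369 qd7 0.0029
37.4 T.d -0.005 tau7 -0.0456 yaw 1.3276 q7 -0.4369 qd7 0.0062
37.45 T.d -0.024 tau7 -0.0572 yaw 1.3276 q7 -0.4369 qd7 -0.0036
```

step_arm([
  [[0, 0, 0, 0, -0.005, 0, 0.03], [0, 0, 0, 0, -0.005, 0, 0.03], [0, 0, 0, 0, 0, 0, 0], [0, 0, 0, 0, 0, 0, 0]],
])

```text
clock: 37.83
eef_pos: [537.5, 11.2, 128.6]
tool_rot: [2.979, -0.03, 1.388]
force: [-4.4, -0.8, 6.3]
width: 19.8
```

```bash
python3 -c "
from h import *
rest(4)"
```

```text
37.83 T.d -0.056 tau7 -0.0395 yaw 1.3878 q7 -0.4 qd7 -0.0064
37.88 T.d -0.104 tau7 -0.043 yaw 1.3877 q7 -0.4 qd7 -0.0039
37.93 T.d -0.026 tau7 -0.0483 yaw 1.3877 q7 -0.4001 qd7 0.0062
37.98 T.d -0.104 tau7 -0.0557 yaw 1.3877 q7 -0.4001 qd7 -0.0049
```

step_arm([
  [[0, 0, 0, 0, -0.005, 0, 0.03], [0, 0, 0, 0, -0.005, 0, 0.03], [0, 0, 0, 0, 0, 0, 0], [0, 0, 0, 0, 0, 0, 0]],
])

```text
clock: 38.37
eef_pos: [537.5, 11.2, 128.6]
tool_rot: [2.978, -0.02, 1.448]
force: [-3.7, 0.2, 6.3]
width: 20.0
```

```bash
python3 -c "
from h import *
rest(4)"
```

```text
38.37 T.d 0.025 tau7 -0.0275 yaw 1.4478 q7 -0.3631 qd7 0.0039
38.42 T.d -0.13 tau7 -0.0439 yaw 1.4478 q7 -0.3631 qd7 -0.0076
38.47 T.d -0.005 tau7 -0.0426 yaw 1.4477 q7 -0.3631 qd7 0.0079
38.52 T.d -0.07 tau7 -0.0476 yaw 1.4477 q7 -0.3631 qd7 -0.0074
```

step_arm([
  [[0, 0, 0, 0, 0.005, 0, -0.03], [0, 0, 0, 0, 0.005, 0, -0.03], [0, 0, 0, 0, 0.005, 0, -0.03], [0, 0, 0, 0, 0.005, 0, -0.03], [0, 0, 0, 0, 0.005, 0, -0.03], [0, 0, 0, 0, 0.005, 0, -0.03], [0, 0, 0, 0, 0.005, 0, -0.03], [0, 0, 0, 0, 0.005, 0, -0.03], [0, 0, 0, 0, 0, 0, 0], [0, 0, 0, 0, 0, 0, 0]],
])

```text
clock: 39.4
eef_pos: [537.6, 11.1, 128.5]
tool_rot: [2.987, -0.058, 1.208]
force: [-4.0, -1.3, 4.5]
width: 19.9
```

```bash
python3 -c "
from h import *
rest(5); shot('wrist','w20'); S('w20').crop(220,150,420,300,4,'w20c')"
```

```text
39.4 T.d -0.102 tau7 -0.0752 yaw 1.2077 q7 -0.5104 qd7 -0.0052
39.45 T.d -0.099 tau7 -0.0487 yaw 1.2079 q7 -0.5103 qd7 0.0042
39.5 T.d -0.058 tau7 -0.0443 yaw 1.2078 q7 -0.5103 qd7 0.0043
39.55 T.d 0.009 tau7 -0.046 yaw 1.2078 q7 -0.5103 qd7 0.007
39.6 T.d 0.045 tau7 -0.0548 yaw 1.2078 q7 -0.5103 qd7 0.009
```

View pics/w20c.png

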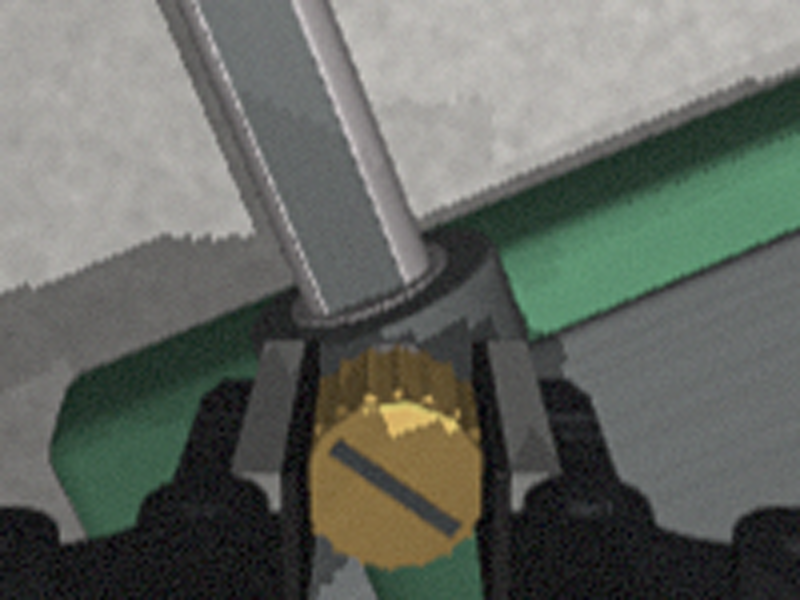

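step_arm([
  [[0.4, 0, 0, 0, 0, 0, 0], [0.4, 0, 0, 0, 0, 0, 0], [0.4, 0, 0, 0, 0, 0, 0]],
])

```text
clock: 39.95
eef_pos: [538.9, 11.3, 128.6]
tool_rot: [2.985, -0.059, 1.209]
force: [-0.1, -0.7, -0.4]
width: 34.3
```

```bash
python3 -c "
from h import *
tq(); shot('wrist','w21'); S('w21').crop(220,150,420,300,4,'w21c')"
```

```text
t 39.95 tau7 -0.003 T.d 0.001 F [-0.1 -0.7 -0.4] pos [538.86  11.34 128.65] yaw 1.209 tilt 0.167 -0.0 q [-0.07  0.58 -0.01  2.09  0.06  0.31 -0.51] w 34.3
```

View pics/w21c.png

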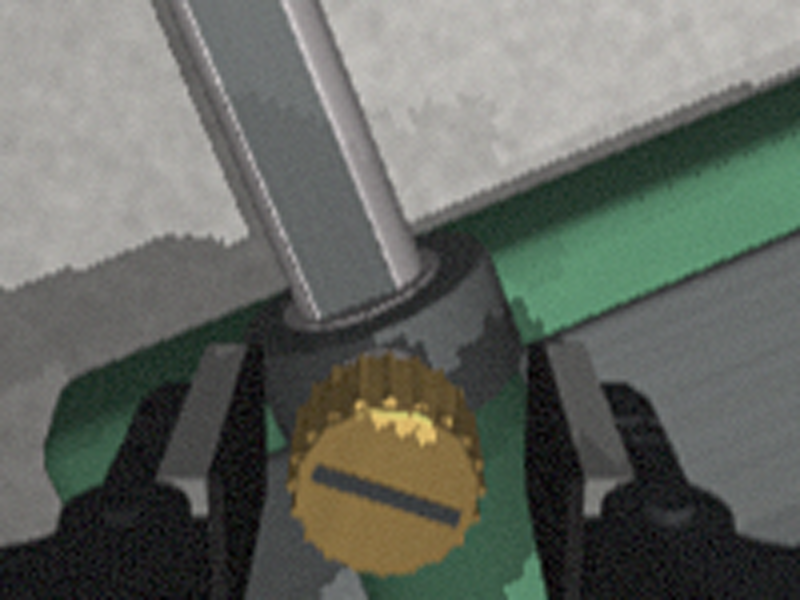

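```bash
python3 -c "
from h import *
slot('w21',(316,471),(457,518),4,220,150,.16,46)
slot('w20',(333,448),(457,529),4,220,150,.16,46)
"
```

```text
w21 [[-5.6  6.5]
 [ 7.3 -5.1]] len 17.4 slot angle cw from x 0.729
w20 [[-4.   8.2]
 [ 5.6 -6.7]] len 17.8 slot angle cw from x 1.002
```

step_arm([
  [[0.4, -1.5, 0, 3, 0, 0, 0], [0.4, -1.6, 0, 10, 0, 0, 0], [0.4, -1.6, 0, 10, 0, 0, 0], [0.4, -1.6, 0, 10, 0, 0, 0], [0.4, -1.6, 0, 10, 0, 0, 0], [0.4, -1, -8, 3, -0.0185, 0, 0.1105], [0.4, -1, -8, 3, -0.0185, 0, 0.1105], [0.4, -0.5, -8, 1, -0.0185, 0, 0.1105], [0.4, 0, -8, 0, 0, 0, 0.03], [0.4, 0, 0, 0, 0, 0, 0]],
])

```text
clock: 40.83
eef_pos: [527.6, -23.0, 179.8]
tool_rot: [2.974, -0.003, 1.568]
force: [1.0, -0.2, -0.2]
width: 34.1
```

step_arm([
  [[0.4, 0, 0, 0, 0, 0, 0], [0.4, 0, 0, 0, 0, 0, 0], [0.4, 0, 0, 0, 0, 0, 0], [0.4, 0, 0, 0, 0, 0, 0], [0.4, 0, 0, 0, 0, 0, 0], [0.4, 0, 0, 0, 0, 0, 0]],
])

```text
clock: 41.33
eef_pos: [527.4, -20.3, 178.5]
tool_rot: [2.976, -0.004, 1.571]
force: [-0.2, -0.8, 0.4]
width: 34.4
```

```bash
python3 -c "
from h import *
tq(); shot('wrist','w22'); S('w22').crop(240,90,400,210,5,'w22c')
try: analyse('w22',(150,215),(285,350))
except Exception as e: print(e)
P=S('w22').cloud()
for u in (345,347): print([(v,P[v,u].round(1)) for v in range(140,215,4)])"
```

```text
t 41.33 tau7 -0.003 T.d -0.037 F [-0.2 -0.8  0.4] pos [527.42 -20.31 178.5 ] yaw 1.571 tilt 0.166 0.004 q [ 0.09  0.48 -0.15  2.07  0.17  0.44 -0.18] w 34.4
axis x0,k,flat,half [ 5.41864e+02  6.00000e-03 -1.41000e-01  5.89000e-01]
mean res [ 0.02  0.    0.   -0.01]
depth slope lean -0.14951233134596964
head y,lean,dist [11.628  0.142 37.815] 927
[(140, array([585.7,  23.6,  -0.6])), (144, array([586.1,  19.3,  -1.8])), (148, array([586. ,  15.1,  -1. ])), (152, array([ 5.858e+02,  1.090e+01, -1.000e-01])), (156, array([560.2,  20.6,  98.5])), (160, array([558.4,  18.8, 105.8])), (164, array([558.9,  15.6, 104. ])), (168, array([558.7,  12.9, 105.2])), (172, array([558.7,  10. , 105.5])), (176, array([559.2,   6.6, 103.6])), (180, array([573.2,  -8.4,  50.8])), (184, array([574. , -12.7,  48.4])), (188, array([574.1, -16.6,  48.4])), (192, array([572.8, -19.1,  53.4])), (196, array([572.9, -23. ,  53.4])), (200, array([572.9, -26.8,  53.7])), (204, array([573.2, -30.8,  53.2])), (208, array([573.3, -34.8,  53.2])), (212, array([573.7, -39.2,  51.8]))]
[(140, array([ 5.877e+02,  2.360e+01, -1.000e-01])), (144, array([588.1,  19.3,  -1.1])), (148, array([588.4,  15. ,  -1.6])), (152, array([588.3,  10.8,  -0.9])), (156, array([ 5.882e+02,  6.500e+00, -3.000e-01])), (160, array([588.6,   2.1,  -1.1])), (164, array([583.5,   0.9,  18.1])), (168, array([577.9,   0.7,  39.2])), (172, array([575.7,  -1.5,  47.9])), (176, array([575.6,  -5.1,  48.8])), (180, array([575.4,  -8.6,  49.9])), (184, array([575.1, -12.1,  51.2])), (188, array([575.7, -16.4,  49.6])), (192, array([575.1, -19.6,  51.9])), (196, array([574.7, -22.9,  53.9])), (200, array([574.9, -26.9,  53.6])), (204, array([575.2, -31.1,  52.6])), (208, array([575.1, -34.7,  53.6])), (212, array([575.6, -39.2,  52.3]))]
```

View pics/w22c.png

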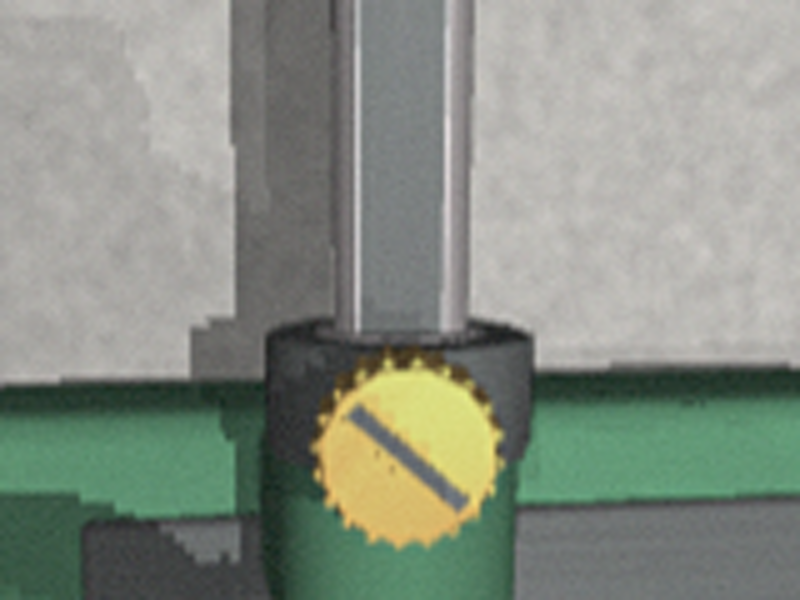

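```bash
python3 -c "
from h import *
slot('w22',(353,411),(465,506),5,240,90,.16,46)
print(ctrl.finish_job())"
```

```text
w22 [[-5.6  6.3]
 [ 7.8 -5.4]] len 17.8 slot angle cw from x 0.715
the job is handed in; nothing more can be done
None
```

I slid the collar home against the bearing, turned its thumb screw to face the flat and tightened it to roughly 50 N on the tip. I handed the job in at about 41 s with the arm clear.

- **Slide:** I pushed the collar until it met the bearing, with only 3–4 N on it at contact. The last picture shows it still there: the head reads 11.6 mm along the shaft, against 11.8 mm right after the slide, within measuring error.
- **Turn:** In the last picture the screw leans 0.14 rad towards the robot. The flat leans 0.14 by its edges and 0.15 by depth, so they agree.
- **Tighten:** It took three grips, and the tip met the flat after about 5.8 rad, judged by the head's inward travel suddenly slowing and the torque rising. The screw now stands about 1.2 rad past that point, which works out to about 50–53 N. The leftover twist felt at rest fits about the same force.
- **Spring-back:** The screw turned back when I let go, 0.38 rad the first time and 0.27 rad after the last grip. After that it held still to within measuring error: slot angle 0.73 rad just after release, 0.715 rad at the last look about 1.4 s later.
- **Disagreed:**
  - The torque while turning read about 0.15 N m, where your 0.1 N m per rad led me to expect about 0.24 N m. The tip force is therefore an estimate from angle and twist, not a direct reading.
  - The camera puts the head 37.8 mm from the shaft axis, just under the stated 38 mm and within its error.
- **Rest of the bench:** I saw nothing out of place in a top picture taken after the second grip, but did not measure it. The spare collar was hidden under the arm in that picture.

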